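# Load the cell reader and lock its tray

## Task

Take the round metal blanks out of the carrier tray and stand them in the steel dish; stand every sealed sample cell in its own tray pocket, clear faces towards the notches in the tray's sides so that the reader's light can pass, and then slide the loaded tray fully home into the reader. Then take the press pin from its stand, push it down through the narrow slot in the reader's top until the hidden lock tab is fully down, and put the pin back upright in its stand. Leave the other things on the desk where they are.

Things in the scene. Friction and masses are not known exactly. Their poses are not given: they have to be found in the camera images.
- cell0_c (a point): sealed sample cell, upright square block 40 x 40 mm, 70 mm tall, 0.08 kg; point at its centre, 35 mm above its underside. x axis runs through its two clear faces (+x, -x); +y and -y faces are opaque white, ribbed. The top 22 mm is a grey cap; on it a bar 34 x 7 mm, 4 mm high, runs along x, from clear face to clear face. Starts on a 2 mm black mat. May be absent (None)
- cell1_c (a point): sealed sample cell, upright square block 40 x 40 mm, 70 mm tall, 0.08 kg; point at its centre, 35 mm above its underside. x axis runs through its two clear faces (+x, -x); +y and -y faces are opaque white, ribbed. The top 22 mm is a grey cap; on it a bar 34 x 7 mm, 4 mm high, runs along x, from clear face to clear face. Starts on a 2 mm black mat. May be absent (None)
- cell2_c (a point): sealed sample cell, upright square block 40 x 40 mm, 70 mm tall, 0.08 kg; point at its centre, 35 mm above its underside. x axis runs through its two clear faces (+x, -x); +y and -y faces are opaque white, ribbed. The top 22 mm is a grey cap; on it a bar 34 x 7 mm, 4 mm high, runs along x, from clear face to clear face. Starts on a 2 mm black mat. May be absent (None)
- cell3_c (a point): sealed sample cell, upright square block 40 x 40 mm, 70 mm tall, 0.08 kg; point at its centre, 35 mm above its underside. x axis runs through its two clear faces (+x, -x); +y and -y faces are opaque white, ribbed. The top 22 mm is a grey cap; on it a bar 34 x 7 mm, 4 mm high, runs along x, from clear face to clear face. Starts on a 2 mm black mat. May be absent (None)
- tray_grip (a point): handle of the loose aluminium carrier tray: upright grey plate 30 mm (along x) x 12 mm (y), 60 mm tall from the table; point 45 mm above the tray's underside. x axis points from the handle along the tray, the way it goes into the reader. A bar 14 mm wide, 8 mm high joins it to the bed, whose middle is 174 mm from the handle. Empty tray 0.3 kg; it slides on the table
- pocket0 (a point): middle of the floor of the tray's pocket nearest the handle, 6 mm above the tray's underside; axes as tray_grip. Pocket 44 x 44 mm, walls 30 mm high; a notch 22 mm wide in each side wall (+y, -y) lets the light through, along y. Pockets 58 mm apart; bed 188 (x) x 60 (y) x 36 mm
- pocket1 (a point): middle of the floor of the tray's middle pocket, 6 mm above the tray's underside; axes as tray_grip. Pocket 44 x 44 mm, walls 30 mm high; a notch 22 mm wide in each side wall (+y, -y) lets the light through, along y. Pockets 58 mm apart; bed 188 (x) x 60 (y) x 36 mm
- pocket2 (a point): middle of the floor of the tray's pocket farthest from the handle, 6 mm above the tray's underside; axes as tray_grip. Pocket 44 x 44 mm, walls 30 mm high; a notch 22 mm wide in each side wall (+y, -y) lets the light through, along y. Pockets 58 mm apart; bed 188 (x) x 60 (y) x 36 mm
- blank0_c (a point): plain round aluminium blank, 40 mm diameter, 70 mm tall, 0.09 kg, standing in a tray pocket at the start; point at its centre, 35 mm above its underside. May be absent (None)
- blank1_c (a point): plain round aluminium blank, 40 mm diameter, 70 mm tall, 0.09 kg, standing in a tray pocket at the start; point at its centre, 35 mm above its underside. May be absent (None)
- blank2_c (a point): plain round aluminium blank, 40 mm diameter, 70 mm tall, 0.09 kg, standing in a tray pocket at the start; point at its centre, 35 mm above its underside. May be absent (None)
- dish: fixed open steel dish, 100 mm (x) x 150 mm (y), walls 4 mm thick, 22 mm high; its floor is 4 mm above the table. Origin at the middle of its underside
- reader: fixed white light reader, 100 mm tall; origin in the middle of its opening at table level, x axis straight in. Opening 66 mm wide, 88 mm high, with guide plates flared 28 mm out; end stop 190 mm in: at home the bed is flush with the face, pocket1 at x = 96 mm here, the handle plate's middle 78 mm outside. Housing x 0 to 200, y -101 to 58 mm. Light crosses along y. Clear roof
- slot (a point): middle of the mouth of the narrow slot in the reader's top face, 100 mm above the table; axes as the reader's. Slot 28 mm along x, 12 mm along y. The hidden tab lies 30 mm straight below this point, and goes 8 mm further down.
- lock_tab (a joint): hidden lock tab under the slot: 0 = up, 0.008 m = fully pressed; needs about 4 N, has a hard stop at 0.008, and stays where it is pushed.
- pin_grip (a point): centre of the black square grip (22 x 22 mm, 50 mm tall) of the press pin, about 0.06 kg; its z axis points up along the pin. A steel rod of 8 mm diameter runs 60 mm down from the grip's underside; this point is 85 mm above the rod's tip.
- pin_tip (a point): lower tip of the press pin's rod; axes as the pin's.
- stand_hole (a point): centre of the hole mouth on top of the fixed pin stand, a grey block 56 x 56 mm, 66 mm tall. Square hole 14 mm wide, 64 mm deep; the pin stands in it with its grip's underside resting on the block's top, the tip 60 mm below this point.
- gel: clear round gel bottle, 52 mm diameter, 95 mm tall; a bystander, to be left where it is. Origin at its underside.
- wipes: white round wipes tub, 90 mm diameter, 75 mm tall; a bystander, to be left where it is. Origin at its underside.
- mug: white mug, 80 mm diameter, 90 mm tall; a bystander, to be left where it is. Origin at its underside.
- probe: white hand-held scanning probe lying flat, about 110 x 52 x 22 mm; a bystander, to be left where it is. Origin at its underside.
- jar: small clear jar, 60 mm diameter, 70 mm tall; a bystander, to be left where it is. Origin at its underside.
There are look-alikes about, which are no part of the job. What is shaped like the part that bears stand_hole but blue or yellow is not meant.

How it is judged:
By the outcome, as a careful person would: the job done as asked, in the order asked, and still so for the second after the job is handed in, with the robot touching nothing.
Of blank0, blank1, blank2 only 1 to 2 are there at a start; the rules pass over those that are not, and their reading is None.
Of cell0, cell1, cell2, cell3 only 2 to 3 are there at a start; the rules pass over those that are not, and their reading is None.
At some moment in a run one of tray may be knocked a few centimetres aside while the robot is not near it.
It also fails if it takes over 210 s, if anything falls off the work surface, if the arm or the gripper's body presses on something with over 40 N, if the wrist force passes 120 N, or if a joint passes its speed limit or range.

## Robot

A 6-joint arm with a two-finger parallel gripper is mounted at the origin on the work surface. World frame = base frame: x ahead of the robot, y to its left, z up, the work surface at z = 0. Lengths are in m, angles in rad, forces in N, time in s.
With the tool pointing down it reaches from about 0.275 to 0.875 m from the base axis. Payload 12.5 kg.
Tool frame: the origin (TCP) lies midway between the tips of the shut fingers; the grasp point (between the pads) lies 19 mm behind it; z points along the fingers, y is the direction in which the jaws open and shut (so a half turn about z gives the same grasp; the last joint's range is limited). The gripper opens to 85 mm and grips with 20 to 120 N. Pads are 22 mm wide; open, the fingers measure 114 mm over their backs; the gripper's body (76 mm by 85 mm) begins 54 mm behind the grasp point. The pads swing forward as they close: fully open they stand 13 mm farther back than shut.
Start: joints at [1.223, 0.351, 1.652, -0, 1.139, -0.085], TCP at [0.143, 0.531, 0.231] pointing down, gripper open.
Joint ranges: [-2.75, 2.75], [-0.79, 2.1], [0.01, 2.65], [-1.57, 4.71], [0.07, 3.14], [-2.87, 2.87]. Speed limits (rad/s): [2.22, 2.22, 2.79, 3.14, 3.14, 3.14].

## Interface

Orientations are given as a unit quaternion [x, y, z, w].
In Python, from rig import arm gives the robot as it stands.
- The arm moves only by the shell command python3 -m pendant 'ROWS' [FORCE]. ROWS is JSON, a list of rows, each a list of 3 entries, a list of its own where there are three numbers: the shift along the world's x, y, z in cm, then the turn about the world's z in rad, then the opening in per cent of the stroke, from 0 (shut) to 100 (fully open). A call has 1 to 5 rows; each row shifts and turns the commanded pose from where the row before left it; what a row does not reach is not made up. A row lasts 1/10 s, in which the tool goes at most 50 mm and 8.59 degrees, less where a joint would pass 70% of its speed; a pose out of reach is approached as far as the arm can. A call is refused whole if a number of a shift passes 5 or a number of a turn 0.15, either way. A call with a gripper value outside its range is refused whole. The fingers move at their own pace and stop on an object; FORCE is the grip in N (left out, the last holds). Time passes only in rows, so rows that do not move let the fingers close. It gives the time, the measured TCP pose, the force and the opening at its end, in the units of the state.
- arm.sense(): the state, without advancing time (a new reading comes with each control period).
- arm.snapshot(name): name is "side" or "top" or "wrist"; returns a dict with "image" (480x640x3 uint8, red, green, blue), "fx", "fy", "cx", "cy" (pixels), "cam_to_world" (4x4, takes a point from camera to world coordinates). Camera axes: x right, y down, z forward; pixel columns grow to the right and rows downward; lengths in m; the calibration is good to about 2 mm. A picture is of the moment at which its call begins. There is no depth.
- arm.hand_in(): hands the job in, once; it reports no verdict.
The state is a dict: "time": time; "joints": joint angles; "qd": joint speeds; "tau": joint torques, N m; "ee_pos": TCP position; "tcp_rot": TCP orientation; "contact_force": force on the tool from outside, world axes, zero at the start; "ft_torque": the same for the moment, N m; "gripper_width": finger opening in m.
Only numpy, scipy, OpenCV 4.12 (cv2) and the standard library are available. Lean on these libraries where they do the work, as an engineer would, in place of code of your own. Each camera call takes 0.05 s, during which the arm holds its last target.

## Working session

There is one attempt and no reset: what is moved stays moved. The work goes in short steps, Python scripts to look and compute and a shell command to move; the robot and the scene stay as the last step left them, time stands still between calls to the robot, and variables do not carry over. Pictures are saved under pics/ and viewed, and the job is handed in when it is done.

```bash
ls; mkdir -p pics; cat > h.py <<'E'
import numpy as np, cv2
from rig import arm
def snap(n,f):
    s=arm.snapshot(n); cv2.imwrite('pics/'+f+'.png',cv2.cvtColor(s['image'],cv2.COLOR_RGB2BGR))
    np.savez('pics/'+f+'.npz',**{k:np.array(v) for k,v in s.items()})
    return s
def ld(f): return dict(np.load('pics/'+f+'.npz'))
def ray(s,u,v):
    T=s['cam_to_world']; d=T[:3,:3]@np.array([(u-s['cx'])/s['fx'],(v-s['cy'])/s['fy'],1.]); return T[:3,3],d
def pl(s,u,v,z):
    o,d=ray(s,u,v); return (o+d*(z-o[2])/d[2])
def proj(s,p):
    T=s['cam_to_world']; c=T[:3,:3].T@(np.array(p)-T[:3,3]); return np.array([s['fx']*c[0]/c[2]+s['cx'],s['fy']*c[1]/c[2]+s['cy']])
def two(s1,p1,s2,p2):
    o1,d1=ray(s1,*p1);o2,d2=ray(s2,*p2)
    t=np.linalg.lstsq(np.c_[d1,-d2],o2-o1,rcond=None)[0]
    a=o1+d1*t[0];b=o2+d2*t[1]; return (a+b)/2,np.linalg.norm(a-b)
E
python3 - <<'E'
from h import *
for n in ['side','top','wrist']:
    s=snap(n,n+'0'); print(n,s['fx'],s['cam_to_world'].round(3).tolist())
print(arm.sense())
E
```

```text
pics
side 445.4940750832144 [[0.802, -0.377, 0.462, 0.072], [-0.596, -0.532, 0.601, -0.543], [0.019, -0.758, -0.652, 0.715], [0.0, 0.0, 0.0, 1.0]]
top 581.5473229323063 [[0.089, -0.973, 0.213, 0.254], [-0.996, -0.085, 0.024, 0.014], [-0.005, -0.215, -0.977, 1.364], [0.0, 0.0, 0.0, 1.0]]
wrist 404.222734990594 [[0.262, 0.924, 0.279, 0.071], [0.965, -0.25, -0.077, 0.549], [-0.001, 0.289, -0.957, 0.372], [0.0, 0.0, 0.0, 1.0]]
{'time': 0.15, 'joints': array([ 1.22340047e+00,  3.51098648e-01,  1.65226586e+00, -2.73836648e-05,
        1.13910516e+00, -8.45803268e-02]), 'qd': array([ 0.00167909, -0.00066022, -0.00138933, -0.00146911, -0.0010958 ,
       -0.00225249]), 'tau': array([ 1.23393314e-03, -5.06246853e+01, -2.91499114e+01, -1.72053433e-05,
        3.40286650e-03, -2.92661878e-05]), 'ee_pos': array([0.14277528, 0.53088397, 0.23089393]), 'tcp_rot': array([ 1.31024203e-01,  9.91379073e-01, -4.30985518e-04, -8.18338330e-05]), 'contact_force': array([0.2905517 , 0.08069164, 0.73468996]), 'ft_torque': array([ 0.04238244, -0.02829146, -0.01028151]), 'gripper_width': 0.08555231203999472}
```

View pics/top0.png

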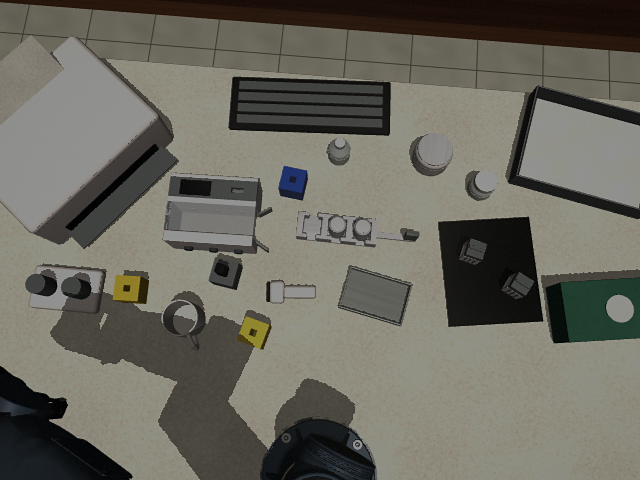

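View pics/side0.png

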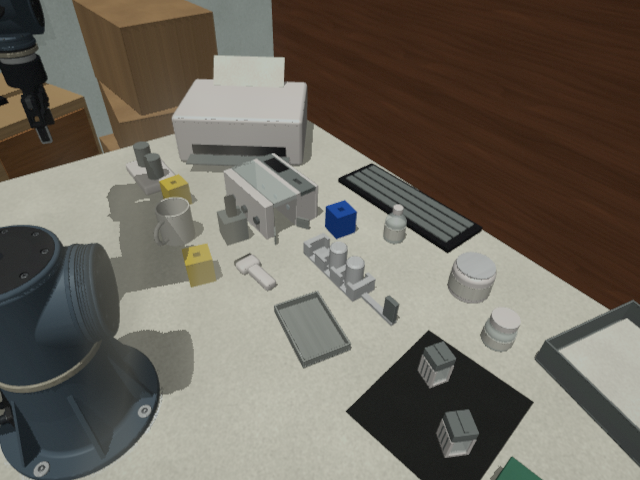

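View pics/wrist0.png

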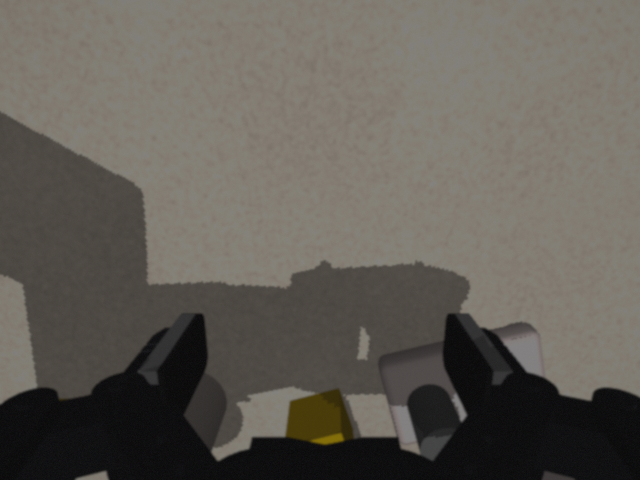

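The overview shows two blanks at top-view pixels (338,225) and (362,228). Two cells are on the mat at (473,250) and (516,285). The reader opens to the right at about (262,213), the pin stand is at (227,271) and the dish at (375,295). I'll zoom in to measure.

```bash
python3 - <<'E'
from h import *
t=cv2.imread('pics/top0.png'); s=cv2.imread('pics/side0.png')
def c(im,x,y,w,h,f):
    a=im[y:y+h,x:x+w]; a=np.clip(a.astype(float)*1.4,0,255).astype(np.uint8)
    k=800/w; a=cv2.resize(a,None,fx=k,fy=k,interpolation=cv2.INTER_CUBIC)[:600]
    cv2.imwrite('pics/'+f+'.png',a)
c(t,155,165,160,120,'z1'); c(t,285,190,160,120,'z2'); c(t,430,200,160,120,'z3')
c(s,210,140,160,120,'z4'); c(s,290,220,160,120,'z5')
E
```

```text
(no output)
```

View pics/z1.png

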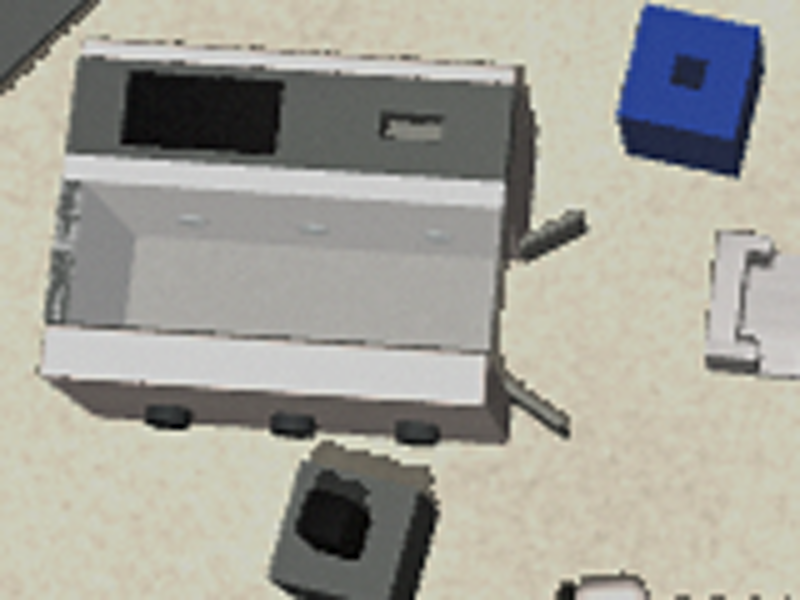

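View pics/z2.png

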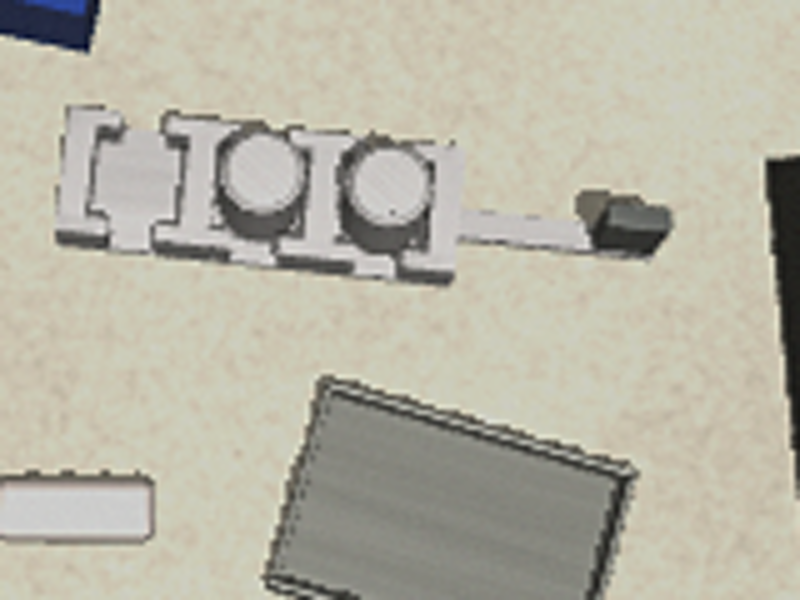

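View pics/z3.png

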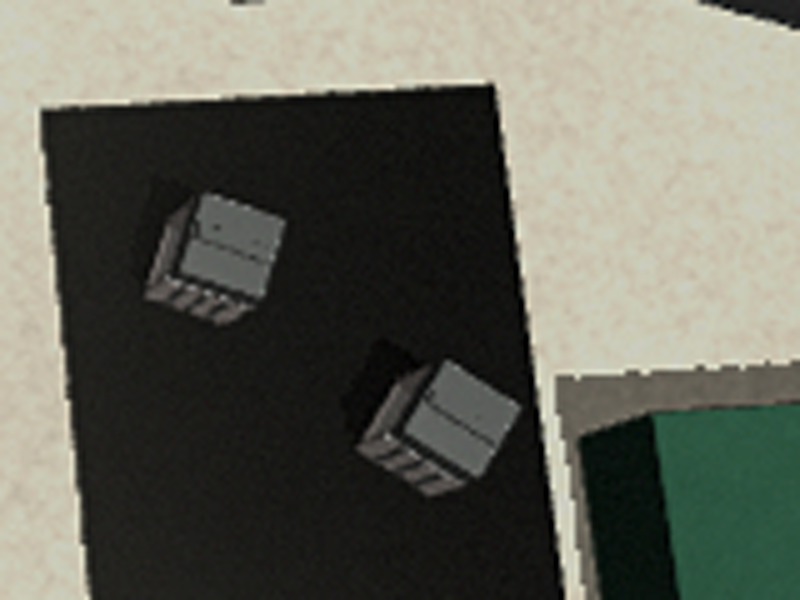

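View pics/z4.png

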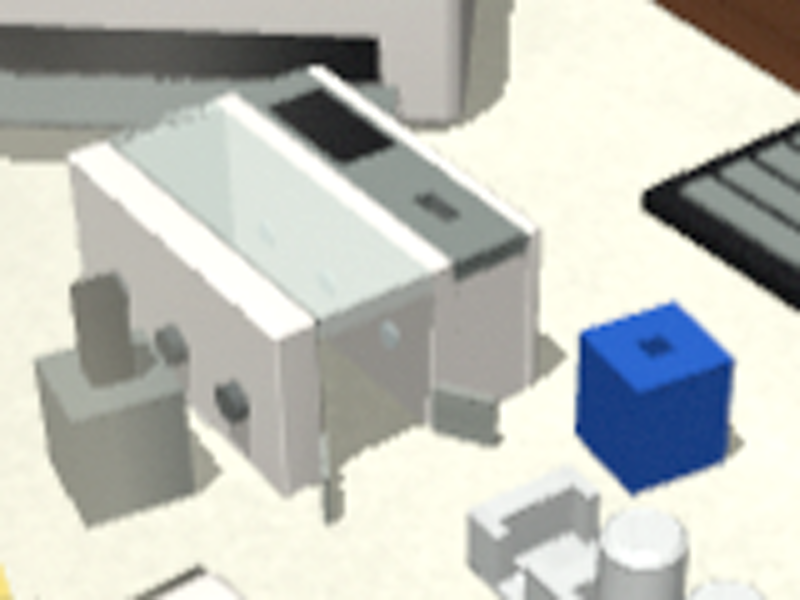

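View pics/z5.png

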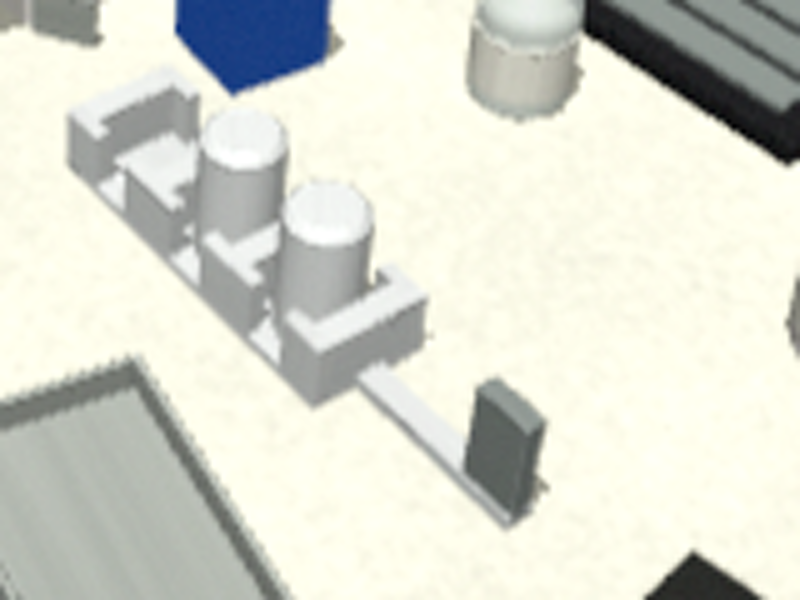

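```bash
python3 - <<'E'
from h import *
t=ld('top0'); s=ld('side0')
P=lambda n,ox,oy,u,v,z: print(n,(pl(t,u/5+ox,v/5+oy,z)*1000).round(0)[:2])
S=lambda n,ox,oy,u,v,z: print('   side',n,(pl(s,u/5+ox,v/5+oy,z)*1000).round(0)[:2])
for a in [(520,65),(490,405),(82,40),(42,373),(412,113),(383,113),(443,116),(502,206),(487,352)]: P('reader',155,165,*a,.1)
for a in [(438,205),(537,230),(313,68),(282,342),(317,320),(447,265),(230,97),(72,158)]: S('reader',210,140,*a,.1)
P('stand TL',155,165,318,443,.066)
for a in [(318,460),(435,487),(275,575)]: P('stand',155,165,*a,.066)
P('gripTop',155,165,325,525,.116)
for a in [(37,358),(73,420),(188,380)]: S('stand',210,140,*a,.066)
S('griptop',210,140,98,280,.116)
P('blank pocket0',285,190,389,186,.076);P('blank pocket1',285,190,264,174,.076)
S('blank pocket1',290,220,244,138,.076);S('blank pocket0',290,220,328,212,.076)
for a in [(68,107),(58,235),(460,143),(452,273)]: P('bed',285,190,*a,.036)
for a in [(67,115),(170,70),(316,347),(425,295)]: S('bed',290,220,*a,.036)
P('handle top',285,190,640,215,.06)
for a in [(325,380),(633,470),(268,578)]: P('dish',285,190,*a,.022)
for a in [(205,193),(286,218),(263,298),(182,268),(228,250)]: P('cellA',430,200,*a,.072)
for a in [(446,360),(520,407),(480,480),(403,432),(460,418)]: P('cellB',430,200,*a,.072)
E
```

```text
reader [643. 194.]
reader [485. 190.]
reader [637. 395.]
reader [482. 390.]
reader [616. 241.]
reader [615. 254.]
reader [616. 226.]
reader [576. 195.]
reader [509. 194.]
   side reader [613. 238.]
   side reader [640. 192.]
   side reader [635. 390.]
   side reader [487. 185.]
   side reader [510. 190.]
   side reader [586. 192.]
   side reader [582. 389.]
   side reader [483. 383.]
stand TL [467. 271.]
stand [459. 270.]
stand [451. 215.]
stand [405. 282.]
gripTop [423. 253.]
   side stand [407. 282.]
   side stand [399. 229.]
   side stand [458. 225.]
   side griptop [432. 257.]
blank pocket0 [554. -50.]
blank pocket1 [555.   7.]
   side blank pocket1 [556.   1.]
   side blank pocket0 [556. -56.]
bed [589. 101.]
bed [527. 100.]
bed [587. -84.]
bed [525. -84.]
   side bed [529.  96.]
   side bed [589.  94.]
   side bed [528. -85.]
   side bed [586. -89.]
handle top [ 555. -167.]
dish [472. -30.]
dish [ 442. -175.]
dish [378. -11.]
cellA [ 550. -296.]
cellA [ 542. -333.]
cellA [ 504. -324.]
cellA [ 515. -287.]
cellA [ 525. -308.]
cellB [ 483. -406.]
cellB [ 465. -439.]
cellB [ 431. -422.]
cellB [ 449. -388.]
cellB [ 458. -413.]
```

```bash
python3 -m pendant '[[[2.9,-4.1,0],-0.15,100],[[2.9,-4.1,0],-0.15,100],[[2.9,-4.1,0],-0.15,100],[[2.9,-4.1,0],-0.15,100],[[2.9,-4.1,0],-0.15,100]]' 40
python3 -m pendant '[[[2.9,-4.1,0],-0.15,100],[[2.9,-4.1,0],-0.15,100],[[2.9,-4.1,0],-0.15,100],[[2.9,-4.1,0],-0.11,100],[[2.9,-4.1,0],0,100]]'
python3 -m pendant '[[[2.9,-4.1,0],0,100],[[2.9,-4.1,0],0,100],[[2.9,-4.1,0],0,100],[[2.9,-4.1,0],0,100],[[0,0,0],0,100]]'
python3 - <<'E'
from h import *
snap('wrist','w1');print(arm.sense()['ee_pos'],arm.sense()['tcp_rot'])
E
```

```text
time: 0.65
ee_pos: [0.2878, 0.3252, 0.2313]
tcp_rot: [0.488, 0.873, 0.0, 0.0]
contact_force: [1.3, 0.5, 0.8]
gripper_width: 0.085
time: 1.15
ee_pos: [0.4323, 0.1209, 0.2314]
tcp_rot: [0.709, 0.705, 0.0, 0.0]
contact_force: [1.2, 0.9, -0.1]
gripper_width: 0.0852
time: 1.65
ee_pos: [0.5492, -0.0446, 0.2307]
tcp_rot: [0.709, 0.705, -0.0, 0.001]
contact_force: [-0.5, 0.8, -0.1]
gripper_width: 0.0852
[ 0.5477664  -0.04243175  0.23054842] [ 7.08923269e-01  7.05285501e-01 -2.63991146e-04 -3.00307006e-04]
```

View pics/w1.png

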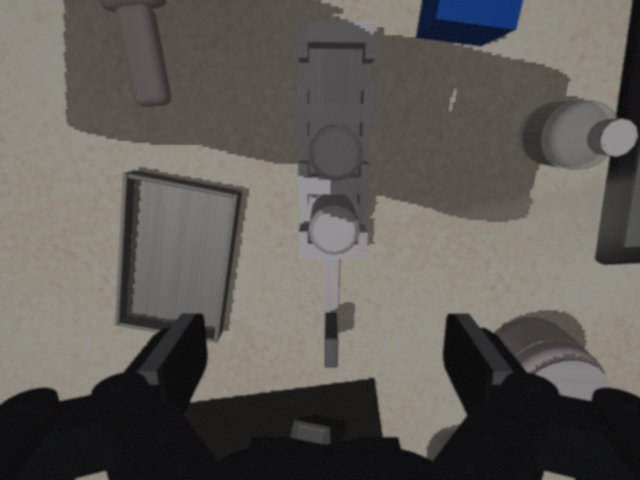

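The wrist view shows the blanks at (333,231) and (334,152), the handle top at (331,350), and the dish corners at (127,172), (243,190), (218,340) and (120,323).

```bash
python3 - <<'E'
from h import *
w=ld('w1')
P=lambda n,u,v,z: print(n,(pl(w,u,v,z)*1000).round(0)[:2])
P('b0',333,230,.076);P('b1',334,151,.076);P('handle',331,340,.06);P('handle end',331,366,.06)
for a in [(305,24),(382,29),(303,248),(367,246)]: P('bed',*a,.036)
for a in [(127,172),(243,190),(218,340),(119,323)]: P('dish',*a,.022)
P('cell',311,430,.072)
E
```

```text
b0 [554. -50.]
b1 [555.   8.]
handle [ 553. -154.]
handle end [ 553. -180.]
bed [535.  98.]
bed [592.  94.]
bed [529. -77.]
bed [585. -76.]
dish [379. -12.]
dish [477. -28.]
dish [ 443. -175.]
dish [ 350. -156.]
cell [ 534. -238.]
```

```bash
python3 -m pendant '[[[0.6,-0.8,-4],0,100],[[0,0,-5],0,100],[[0,0,-5],0,100],[[0,0,-3],0,100],[[0,0,-1.9],0,100]]' 40
python3 -m pendant '[[[0,0,0],0,40],[[0,0,0],0,30],[[0,0,0],0,30],[[0,0,0],0,30],[[0,0,0],0,30]]' 40
python3 -m pendant '[[[0,0,0],0,30],[[0,0,0],0,30],[[0,0,0],0,30]]' 40
```

```text
time: 2.2
ee_pos: [0.5512, -0.0471, 0.0397]
tcp_rot: [0.708, 0.707, -0.001, -0.002]
contact_force: [-0.7, 0.2, 0.7]
gripper_width: 0.0858
time: 2.7
ee_pos: [0.5539, -0.0484, 0.0439]
tcp_rot: [0.708, 0.706, 0.001, 0.001]
contact_force: [-1.2, 0.3, 6.4]
gripper_width: 0.0389
time: 3.0
ee_pos: [0.5539, -0.0484, 0.0439]
tcp_rot: [0.708, 0.706, 0.001, 0.001]
contact_force: [-0.7, 1.2, 7.0]
gripper_width: 0.0391
```

```bash
python3 -m pendant '[[[0,0,1],0,30],[[0,0,2],0,30],[[0,0,3],0,30],[[0,0,3],0,30],[[0,0,0],0,30]]'
python3 -m pendant '[[[-3.4,-0.2,0],0,30],[[-3.4,-0.2,0],0,30],[[-3.4,-0.3,0],0,30],[[-3.4,-0.4,0],0,30],[[0,0,0],0,30]]'
python3 - <<'E'
from h import *
snap('wrist','w2')
E
```

```text
time: 3.5
ee_pos: [0.5551, -0.0487, 0.1371]
tcp_rot: [0.708, 0.706, 0.002, 0.003]
contact_force: [1.3, -0.9, -1.0]
gripper_width: 0.0392
time: 4.0
ee_pos: [0.4132, -0.0591, 0.1321]
tcp_rot: [0.708, 0.706, -0.001, -0.001]
contact_force: [-0.3, 0.1, -0.1]
gripper_width: 0.039
```

View pics/w2.png

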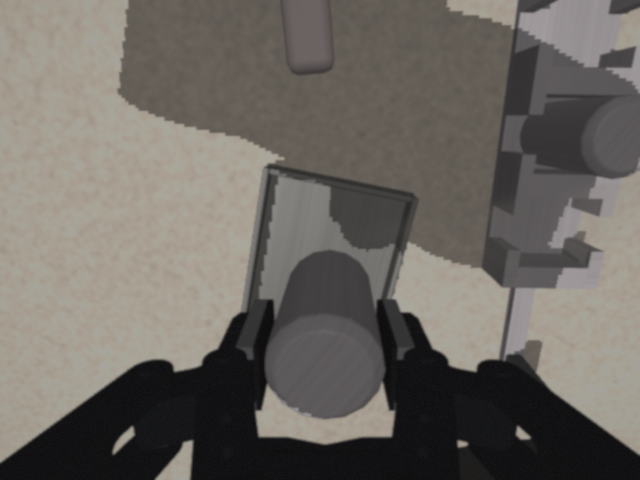

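The blank is held, at (325,365), above the dish.

```bash
python3 -m pendant '[[[0.2,0,-3],0,30],[[0,0,-3],0,30],[[0,0,-2],0,30],[[0,0,-0.6],0,30],[[0,0,0],0,30]]'
python3 -m pendant '[[[0,0,-0.3],0,30],[[0,0,0],0,30]]'
```

```text
time: 4.55
ee_pos: [0.4193, -0.0593, 0.046]
tcp_rot: [0.708, 0.706, -0.0, -0.0]
contact_force: [0.4, 0.1, -0.1]
gripper_width: 0.0388
time: 4.75
ee_pos: [0.4197, -0.0595, 0.0439]
tcp_rot: [0.708, 0.706, 0.0, 0.001]
contact_force: [-0.7, 0.6, -1.6]
gripper_width: 0.0392
```

```bash
python3 -m pendant '[[[0,0,-0.2],0,30],[[0,0,0],0,30],[[0,0,0],0,70],[[0,0,0],0,100],[[0,0,0],0,100]]'
python3 -m pendant '[[[0,0,3],0,100],[[0,0,4],0,100],[[0,0,4],0,100],[[3,1.5,0],0,100],[[3.5,1.6,0],0,100]]'
python3 -m pendant '[[[3.5,1.8,0],0,100],[[3.5,1.8,0],0,100],[[0,0,0],0,100]]'
python3 - <<'E'
from h import *
snap('wrist','w3');snap('top','t3')
E
```

```text
time: 5.25
ee_pos: [0.4191, -0.0594, 0.0414]
tcp_rot: [0.708, 0.706, 0.0, 0.0]
contact_force: [-0.3, 0.1, 0.7]
gripper_width: 0.0802
time: 5.75
ee_pos: [0.4851, -0.0283, 0.1531]
tcp_rot: [0.708, 0.706, 0.001, 0.001]
contact_force: [0.9, -0.8, 0.0]
gripper_width: 0.0858
time: 6.05
ee_pos: [0.557, 0.0093, 0.1512]
tcp_rot: [0.707, 0.707, 0.001, 0.001]
contact_force: [-0.3, 0.4, -0.7]
gripper_width: 0.0854
```

View pics/t3.png

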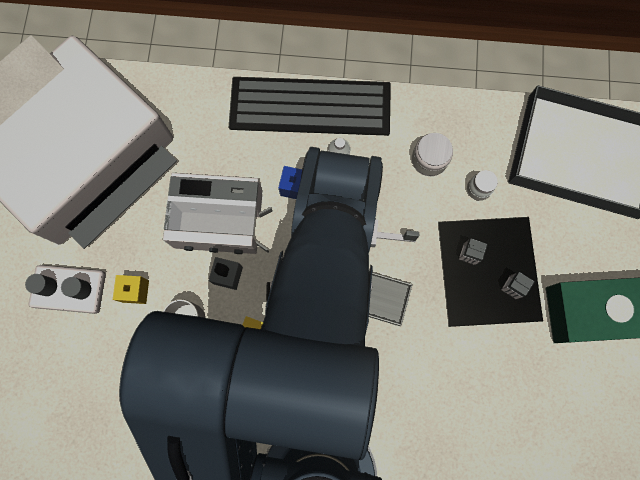

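View pics/w3.png

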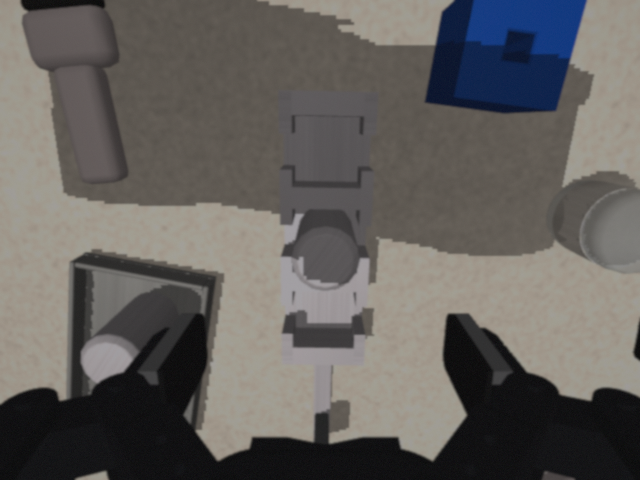

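```bash
python3 - <<'E'
from h import *
w=ld('w3');t=ld('top0')
print(pl(w,326,257,.076),pl(t,340,158,.02),pl(t,339,143,.095))
E
```

```text
[0.55683221 0.00901319 0.076     ] [0.73492611 0.01478932 0.02      ] [0.74431001 0.02004003 0.095     ]
```

Clear. Next I'll pick up blank1.

```bash
python3 -m pendant '[[[0,0,-4],0,100],[[0,0,-4],0,100],[[0,0,-2.2],0,100],[[0,0,-0.6],0,100],[[0,0,0],0,100]]' 40
python3 -m pendant '[[[0,0,0],0,40],[[0,0,0],0,30],[[0,0,0],0,30],[[0,0,0],0,30],[[0,0,0],0,30]]' 40
python3 -m pendant '[[[0,0,1],0,30],[[0,0,2],0,30],[[0,0,3],0,30],[[0,0,3],0,30],[[0,0,0],0,30]]'
```

```text
time: 6.65
ee_pos: [0.5534, 0.0072, 0.0432]
tcp_rot: [0.708, 0.706, -0.0, -0.0]
contact_force: [-0.1, -0.1, 0.2]
gripper_width: 0.0856
time: 7.15
ee_pos: [0.5547, 0.0076, 0.0444]
tcp_rot: [0.708, 0.706, 0.001, 0.001]
contact_force: [-1.6, -0.1, 6.5]
gripper_width: 0.0391
time: 7.65
ee_pos: [0.556, 0.0075, 0.1376]
tcp_rot: [0.708, 0.706, 0.002, 0.003]
contact_force: [0.7, 1.0, -0.9]
gripper_width: 0.0393
```

```bash
python3 -m pendant '[[[0,-4.5,0.5],0,30],[[-2.5,-4.3,0],0,30],[[-4,-2.7,0],0,30],[[-4.3,-1,0],0,30],[[-4.4,-1,0],0,30]]'
python3 -m pendant '[[[0,0,-3],0,30],[[0,0,-3],0,30],[[0,0,-2],0,30],[[0,0,-0.9],0,30],[[0,0,-0.4],0,30]]'
python3 -m pendant '[[[0,0,-0.3],0,30],[[0,0,0],0,30]]'
```

```text
time: 8.15
ee_pos: [0.4001, -0.1278, 0.138]
tcp_rot: [0.708, 0.706, -0.0, -0.0]
contact_force: [-0.0, -0.9, -0.4]
gripper_width: 0.039
time: 8.65
ee_pos: [0.4018, -0.1272, 0.0448]
tcp_rot: [0.708, 0.706, -0.0, -0.001]
contact_force: [-0.4, -0.1, -0.7]
gripper_width: 0.0391
time: 8.85
ee_pos: [0.4024, -0.1275, 0.0427]
tcp_rot: [0.708, 0.706, 0.0, 0.0]
contact_force: [-0.7, -0.6, -0.5]
gripper_width: 0.0391
```

```bash
python3 -m pendant '[[[0,0,-0.1],0,30],[[0,0,0],0,70],[[0,0,0],0,100],[[0,0,0],0,100],[[0,0,4],0,100]]'
python3 -m pendant '[[[0,0,4],0,100],[[0,0,4],0,100],[[2.5,-3.6,1],0,100],[[2.5,-3.6,0],-0.1,100],[[2.5,-3.6,0],-0.15,100]]'
python3 -m pendant '[[[2.5,-3.6,0],0,100],[[2.5,-1,0],0,100],[[0,0,0],0,100]]'
python3 - <<'E'
from h import *
snap('wrist','w4');snap('top','t4');print(arm.sense()['ee_pos'],arm.sense()['tcp_rot'])
E
```

```text
time: 9.35
ee_pos: [0.3999, -0.1265, 0.0787]
tcp_rot: [0.708, 0.706, -0.001, -0.004]
contact_force: [-0.9, -0.7, 1.2]
gripper_width: 0.0857
time: 9.85
ee_pos: [0.478, -0.2368, 0.1722]
tcp_rot: [0.792, 0.611, 0.0, 0.001]
contact_force: [0.7, 0.6, 1.2]
gripper_width: 0.0855
time: 10.15
ee_pos: [0.5288, -0.2829, 0.1708]
tcp_rot: [0.791, 0.612, 0.0, 0.0]
contact_force: [-0.3, 0.9, -0.8]
gripper_width: 0.0853
[ 0.52666328 -0.28104891  0.1707194 ] [ 7.90322725e-01  6.12690434e-01 -2.03936361e-04 -6.16959172e-04]
```

View pics/w4.png

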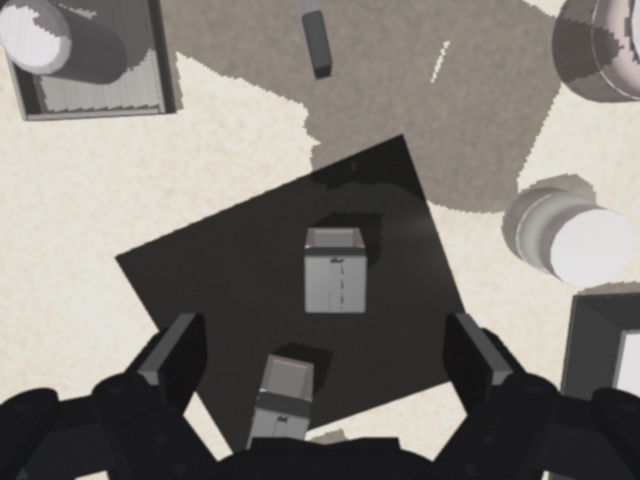

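View pics/t4.png

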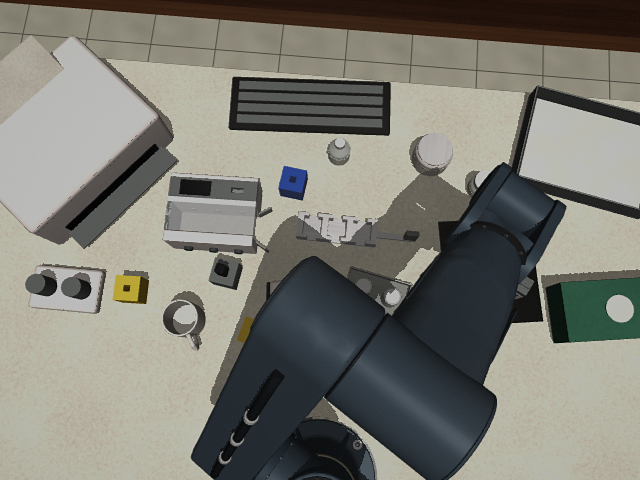

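```bash
python3 - <<'E'
from h import *
w=ld('w4')
for a in [(305,255),(366,255),(366,312),(305,312),(335.5,283)]: print((pl(w,*a,.072)*1000).round(1))
print('jar',pl(w,592,248,.07))
for a in [(264,392),(312,400)]: print('B',(pl(w,*a,.072)*1000).round(1))
E
```

```text
[ 514.3 -286.6   72. ]
[ 551.2 -296.2   72. ]
[ 542.4 -334.5   72. ]
[ 503.8 -324.4   72. ]
[ 528.1 -309.7   72. ]
jar [ 0.68969432 -0.3282268   0.07      ]
B [ 459.8 -376.5   72. ]
B [ 490.5 -391.3   72. ]
```

```bash
python3 -m pendant '[[[0.1,-2.9,-2],0,100],[[0,0,-4],0,100],[[0,0,-4],0,100],[[0,0,-2.5],0,100],[[0,0,-0.6],0,100]]' 35
python3 -m pendant '[[[0,0,0],0,60],[[0,0,0],0,40],[[0,0,0],0,30],[[0,0,0],0,30],[[0,0,0],0,30]]' 35
python3 -m pendant '[[[0,0,0],0,30],[[0,0,1],0,30],[[0,0,3],0,30],[[0,0,4],0,30],[[0,0,0],0,30]]'
```

```text
time: 10.75
ee_pos: [0.526, -0.3087, 0.0378]
tcp_rot: [0.79, 0.613, -0.001, -0.002]
contact_force: [0.8, 0.1, 0.3]
gripper_width: 0.0851
time: 11.25
ee_pos: [0.5288, -0.3108, 0.0421]
tcp_rot: [0.79, 0.613, 0.0, 0.001]
contact_force: [-1.5, 2.1, 7.9]
gripper_width: 0.0399
time: 11.75
ee_pos: [0.5303, -0.3119, 0.1263]
tcp_rot: [0.79, 0.613, 0.001, 0.004]
contact_force: [-0.1, -0.6, -0.5]
gripper_width: 0.0393
```

```bash
python3 - <<'E'
from h import *
snap('side','s5'); snap('top','t5')
def c(f,x,y,w,h,o):
    a=cv2.imread('pics/'+f+'.png')[y:y+h,x:x+w]; a=np.clip(a.astype(float)*1.8,0,255).astype(np.uint8)
    k=800/w; cv2.imwrite('pics/'+o+'.png',cv2.resize(a,None,fx=k,fy=k,interpolation=cv2.INTER_CUBIC)[:600])
c('t5',290,195,140,80,'z6'); c('s5',290,225,120,90,'z7')
E
```

```text
(no output)
```

View pics/z6.png

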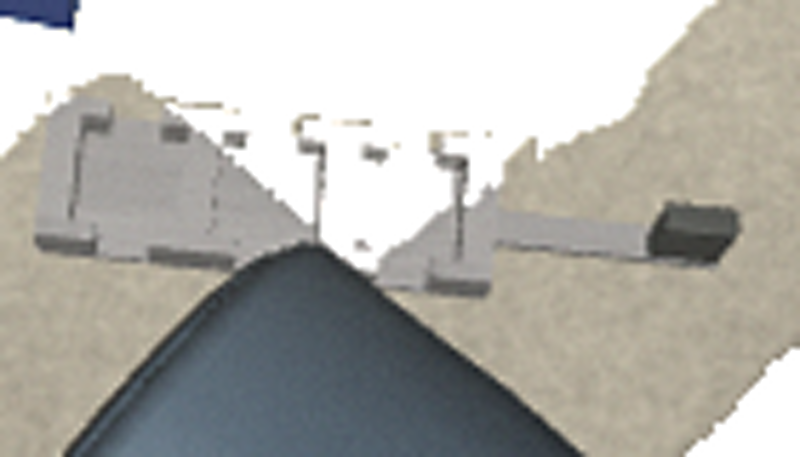

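View pics/z7.png

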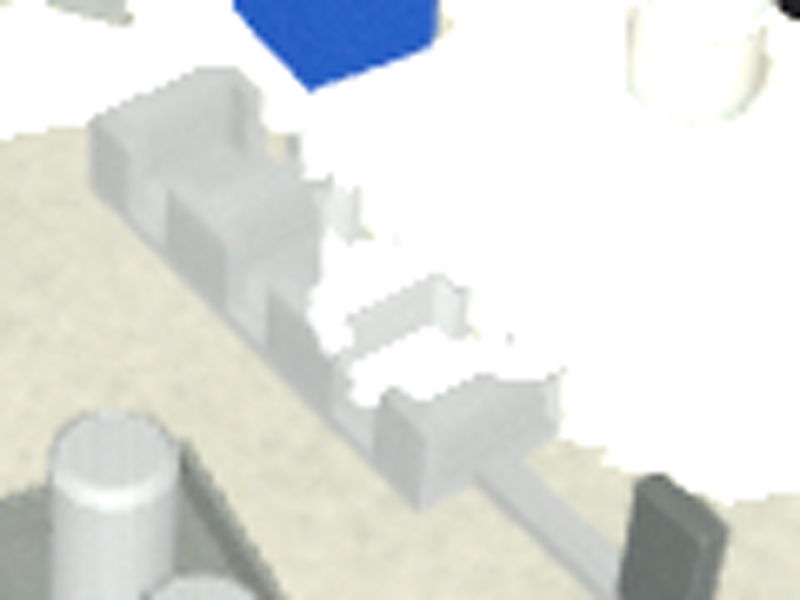

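```bash
python3 -m pendant '[[[0.2,3,2],-0.15,30],[[0.3,4,1],-0.15,30],[[0.3,4.2,0],-0.15,30],[[0.3,4.2,0],-0.15,30],[[0.3,4.2,0],-0.15,30]]'
python3 -m pendant '[[[0.3,4.2,0],-0.15,30],[[0.3,4.2,0],-0.15,30],[[0.3,4.2,0],-0.15,30],[[0.3,4.2,0],-0.13,30],[[0,0,0],0,30]]'
python3 - <<'E'
from h import *
snap('wrist','w6');print(arm.sense()['ee_pos'],arm.sense()['tcp_rot'])
E
```

```text
time: 12.35
ee_pos: [0.5412, -0.1133, 0.1493]
tcp_rot: [0.96, 0.279, -0.001, -0.001]
contact_force: [0.3, -0.2, -0.8]
gripper_width: 0.0396
time: 12.85
ee_pos: [0.5532, 0.0534, 0.1492]
tcp_rot: [1.0, 0.001, -0.001, -0.0]
contact_force: [-0.3, -0.8, -0.8]
gripper_width: 0.0398
[0.55315137 0.05136746 0.14918923] [ 9.99993749e-01  3.37940447e-03 -1.03842872e-03 -4.75895060e-05]
```

View pics/w6.png

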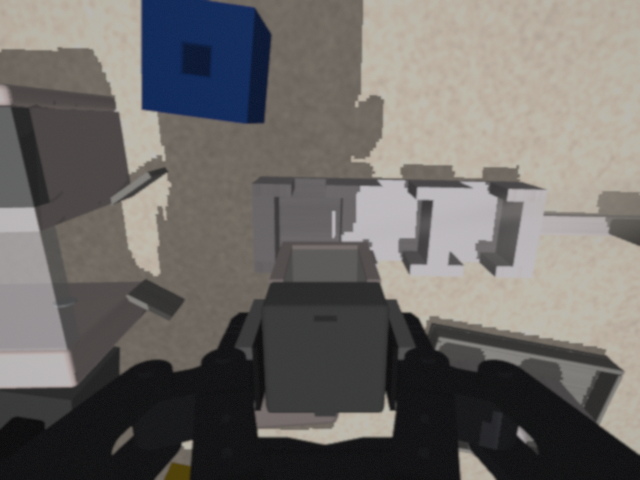

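```bash
python3 - <<'E'
from h import *
a=cv2.imread('pics/w6.png')[160:300,235:575]; a=np.clip(a.astype(float)*1.3,0,255).astype(np.uint8)
cv2.imwrite('pics/z8.png',cv2.resize(a,(800,int(140*800/340)),interpolation=cv2.INTER_CUBIC))
E
```

```text
(no output)
```

View pics/z8.png

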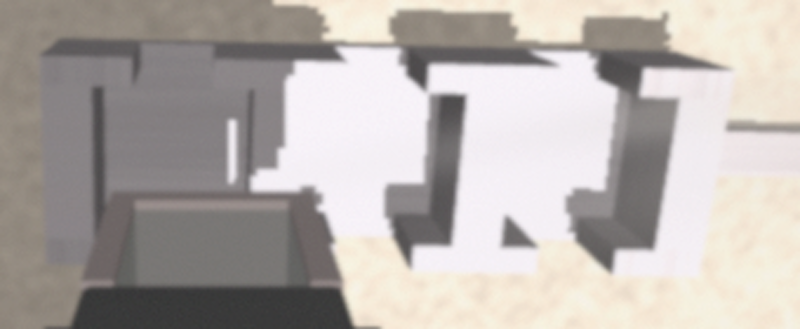

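```bash
python3 - <<'E'
from h import *
w=ld('w6')
f=lambda u,v,z=.036:(pl(w,235+u/2.353,160+v/2.353,z)*1000).round(1)[:2]
C=[f(42,57),f(732,70),f(697,275),f(47,262)]
print(*C, np.mean(C,0))
print('p0 right inner edge',f(675,170),'p1 right inner', f(463,170),'p2 left inner',f(93,150))
print('held cell top', (pl(w,265,285,.179)*1000).round(1),(pl(w,383,285,.179)*1000).round(1),(pl(w,383,411,.179)*1000).round(1),(pl(w,265,411,.179)*1000).round(1))
print('cap', [proj(w,p) for p in []])
E
```

```text
[587.9  98.2] [584.4 -86.9] [525.4 -86.3] [529.3  99.8] [556.75   6.2 ]
p0 right inner edge [556.6 -75.6] p1 right inner [556.6 -16.8] p2 left inner [562.3  85.5]
held cell top [579.5  70.5 179. ] [579.5  35.5 179. ] [534.7  33.6 179. ] [534.7  72.5 179. ]
cap []
```

```bash
python3 - <<'E'
from h import *
a=cv2.imread('pics/w6.png')[270:430,240:410]; a=np.clip(a.astype(float)*2.2,0,255).astype(np.uint8)
cv2.imwrite('pics/z9.png',cv2.resize(a,None,fx=3.7,fy=3.7,interpolation=cv2.INTER_CUBIC))
w=ld('w6')
for x in (-.02,.02):
  for y in (-.02,.02):
    for z in (.109+.048,.179): print(x,y,z,proj(w,[.5532+x,.0514+y,z]).round(0))
E
```

```text
-0.02 -0.02 0.157 [381. 375.]
-0.02 -0.02 0.179 [389. 415.]
-0.02 0.02 0.157 [276. 375.]
-0.02 0.02 0.179 [268. 415.]
0.02 -0.02 0.157 [385. 277.]
0.02 -0.02 0.179 [396. 304.]
0.02 0.02 0.157 [272. 277.]
0.02 0.02 0.179 [263. 304.]
```

View pics/z9.png

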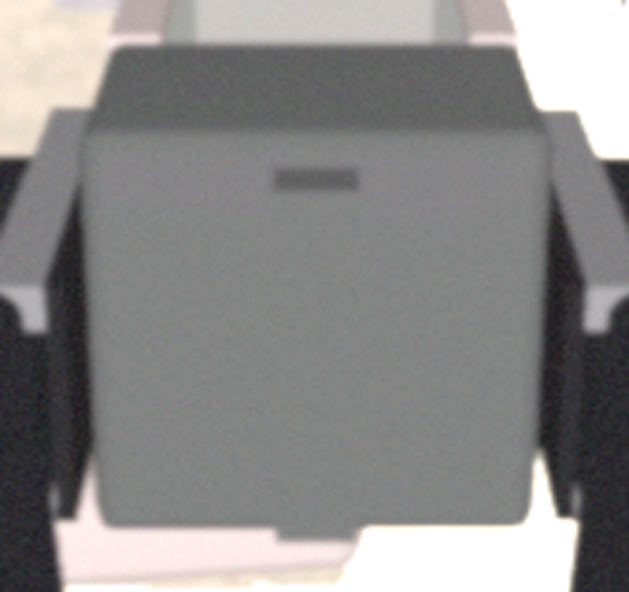

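```bash
python3 -m pendant '[[[0.4,1.2,-2],-0.022,30],[[0,0,-2],0,30],[[0,0,-1.2],0,30],[[0,0,0],0,30]]'
python3 - <<'E'
from h import *
snap('wrist','w7');print(arm.sense()['ee_pos'],arm.sense()['tcp_rot'])
a=cv2.imread('pics/w7.png')[160:460,160:600]; a=np.clip(a.astype(float)*1.5,0,255).astype(np.uint8)
cv2.imwrite('pics/z10.png',cv2.resize(a,(800,545),interpolation=cv2.INTER_CUBIC))
E
```

```text
time: 13.3
ee_pos: [0.5567, 0.0605, 0.0964]
tcp_rot: [1.0, -0.009, -0.002, 0.0]
contact_force: [0.0, 0.3, -0.5]
gripper_width: 0.0395
[0.55748322 0.06059625 0.09766135] [ 9.99958379e-01 -9.07671802e-03 -9.21547255e-04  7.07140062e-05]
```

View pics/z10.png

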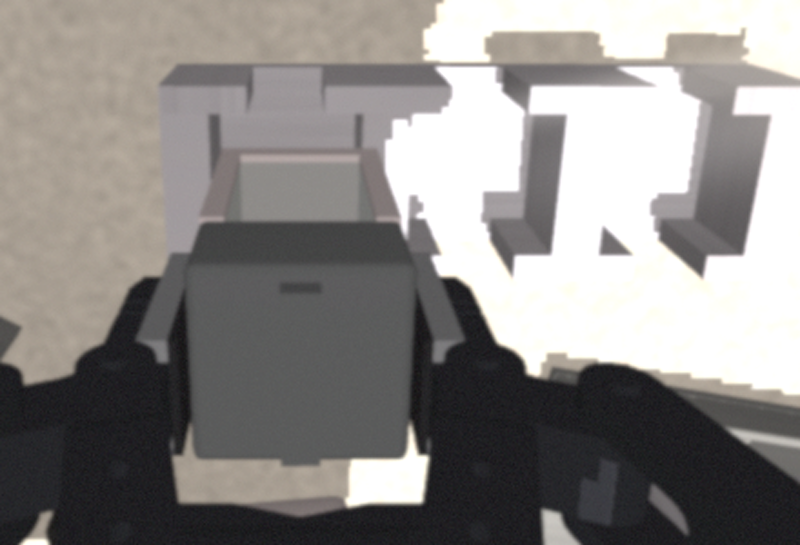

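```bash
python3 - <<'E'
from h import *
w=ld('w7')
f=lambda u,v,z:(pl(w,160+u*.55,160+v*.55,z)*1000).round(1)[:2]
print('cell bottom +x',f(237,151,.0576),f(375,151,.0576))
print('pocket2 edge +x',f(220,113,.036),f(355,113,.036), 'floor',f(220,125,.006),f(355,125,.006))
print('bed corners',f(163,86,.036),f(798,86,.036))
print('p1 right', f(565,115,.036),f(552,254,.036),'p0 right',f(770,115,.036))
print('cell topfront',f(187,265,.1276),f(414,265,.1276),f(195,457,.1276),f(405,457,.1276))
E
```

```text
cell bottom +x [575.6  75.6] [574.9  40.3]
pocket2 edge +x [580.3  81.9] [579.5  43.8] floor [568.9  85.6] [568.   41.6]
bed corners [588.4  97.4] [584.8 -79.7]
p1 right [577.8 -15.4] [534.9 -15.2] p0 right [576.6 -73.3]
cell topfront [577.4  78. ] [576.7  40.8] [539.7  79. ] [538.9  41.4]
```

```bash
python3 -m pendant '[[[0,0.5,0],0,30],[[0,0,0],0,30]]'
python3 - <<'E'
from h import *
snap('wrist','w8');print(arm.sense()['ee_pos'],arm.sense()['tcp_rot'])
a=cv2.imread('pics/w8.png')[160:460,160:600]; a=np.clip(a.astype(float)*1.5,0,255).astype(np.uint8)
cv2.imwrite('pics/z11.png',cv2.resize(a,(800,545),interpolation=cv2.INTER_CUBIC))
E
```

```text
time: 13.55
ee_pos: [0.5584, 0.0666, 0.0991]
tcp_rot: [1.0, -0.009, 0.001, -0.0]
contact_force: [-0.2, 0.4, -1.2]
gripper_width: 0.0392
[0.5583305  0.06652774 0.09908851] [ 9.99960782e-01 -8.83182347e-03  6.57077784e-04 -4.34797270e-05]
```

View pics/z11.png

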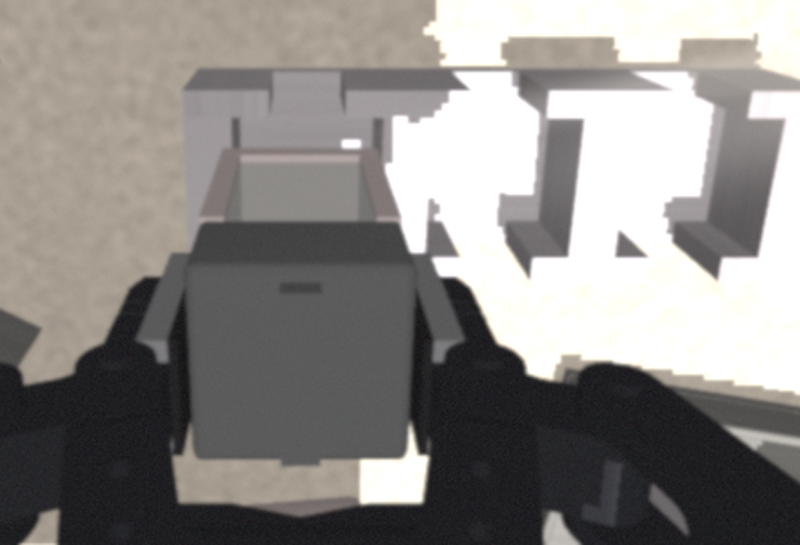

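```bash
python3 - <<'E'
from h import *
w=ld('w8')
f=lambda u,v,z:(pl(w,160+u*.55,160+v*.55,z)*1000).round(1)[:2]
print('cell bottom +x',f(237,151,.059),f(375,151,.059))
print('pocket2 +x',f(231,117,.036),f(384,117,.036),'floor',f(240,129,.006),f(372,129,.006))
print('bed corners',f(186,91,.036),f(798,91,.036))
print('topfront',f(187,265,.129),f(414,265,.129),f(195,457,.129),f(405,457,.129))
E
```

```text
cell bottom +x [577.   81.8] [576.3  46.3]
pocket2 +x [580.3  85.3] [579.5  41.5] floor [568.8  85.5] [567.9  42. ]
bed corners [588.2  97.7] [584.8 -75.8]
topfront [578.2  84.4] [577.5  46.6] [540.1  85.3] [539.4  47.3]
```

```bash
python3 -m pendant '[[[-0.1,-0.1,-1.5],0,30],[[0,0,-1],0,30],[[0,0,-1],0,30],[[0,0,-0.8],0,30],[[0,0,0],0,30]]'
python3 -m pendant '[[[0,0,-0.5],0,30],[[0,0,0],0,30],[[0,0,0],0,30]]'
```

```text
time: 14.1
ee_pos: [0.5566, 0.0653, 0.0543]
tcp_rot: [1.0, -0.009, -0.001, 0.0]
contact_force: [0.3, -0.7, -1.7]
gripper_width: 0.0396
time: 14.4
ee_pos: [0.557, 0.0654, 0.0504]
tcp_rot: [1.0, -0.009, 0.0, -0.0]
contact_force: [0.4, -0.1, -0.6]
gripper_width: 0.0397
```

```bash
python3 -m pendant '[[[0,0,-0.3],0,30],[[0,0,-0.2],0,30],[[0,0,0],0,30]]'
```

```text
time: 14.7
ee_pos: [0.5572, 0.0654, 0.046]
tcp_rot: [1.0, -0.009, 0.0, 0.0]
contact_force: [-3.5, 0.2, 8.7]
gripper_width: 0.0397
```

```bash
python3 -m pendant '[[[0,0,0],0,60],[[0,0,0],0,90],[[0,0,0],0,90],[[0,0,3],0,90],[[0,0,4],0,90]]'
python3 -m pendant '[[[0,-1,4],0,100],[[-1,-4.7,1],0.12,100],[[-1,-4.7,0],0.12,100],[[-1,-4.7,0],0.12,100],[[-1,-4.7,0],0.12,100]]'
python3 -m pendant '[[[-1,-4.7,0],0.12,100],[[-1,-4.7,0],0.12,100],[[-1,-4.7,0],0.12,100],[[-1,-4.7,0],0.12,100],[[-1,-4.7,0],0.12,100]]'
python3 -m pendant '[[[-1,-3.6,0],0.02,100],[[0,0,0],0,100]]'
python3 - <<'E'
from h import *
snap('wrist','w9');snap('top','t9');print(arm.sense()['ee_pos'],arm.sense()['tcp_rot'])
E
```

```text
time: 15.2
ee_pos: [0.5557, 0.0653, 0.1145]
tcp_rot: [1.0, -0.009, -0.002, 0.0]
contact_force: [0.4, 0.8, 0.1]
gripper_width: 0.0767
time: 15.7
ee_pos: [0.5163, -0.1343, 0.1655]
tcp_rot: [0.973, 0.232, 0.0, 0.0]
contact_force: [2.3, -0.3, 0.0]
gripper_width: 0.0856
time: 16.2
ee_pos: [0.4661, -0.3695, 0.1653]
tcp_rot: [0.861, 0.508, 0.0, 0.0]
contact_force: [1.6, -0.5, 0.3]
gripper_width: 0.085
time: 16.4
ee_pos: [0.4554, -0.4075, 0.165]
tcp_rot: [0.858, 0.514, -0.0, 0.0]
contact_force: [0.7, 0.6, -0.5]
gripper_width: 0.0856
[ 0.45650039 -0.40383703  0.16484846] [ 8.57657682e-01  5.14220899e-01  1.07552207e-05 -4.08149439e-04]
```

View pics/w9.png

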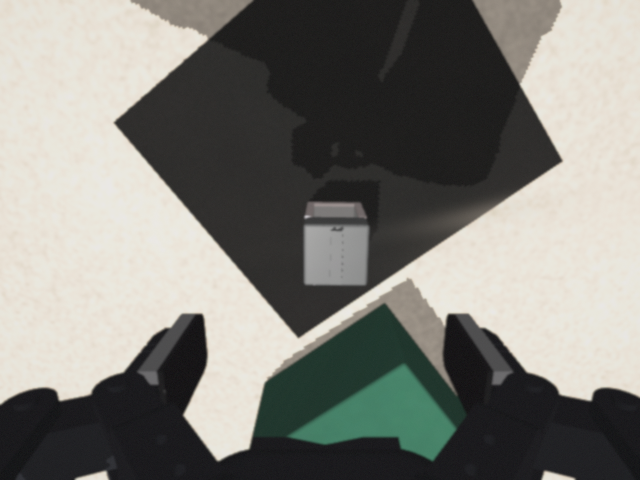

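View pics/t9.png

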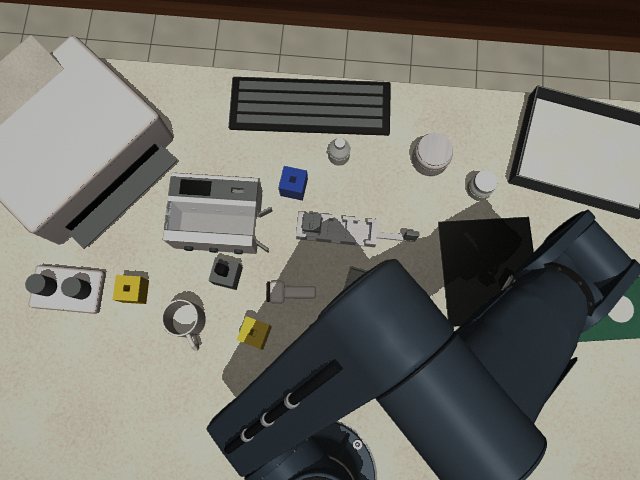

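Cell A stands in pocket 2 at (312,221) in the top view. Cell B's top in the wrist view spans (304–369, 222–285). Next I'll check clearance to the green box.

```bash
python3 - <<'E'
from h import *
w=ld('w9');t=ld('top0')
for a in [(305,224),(369,224),(367,285),(305,285),(336.5,254)]: print((pl(w,*a,.072)*1000).round(1))
print('green base top0',pl(t,547,287,0),pl(t,556,341,0))
for z in (.05,.08,.1): print(z,pl(t,567,282,z),pl(w,403,364,z),pl(w,385,304,z), pl(w,268,380,z))
print(pl(w,385,304,0),pl(w,268,380,0))
E
```

```text
[ 451.1 -389.3   72. ]
[ 484.8 -407.4   72. ]
[ 466.1 -442.    72. ]
[ 432.  -423.6   72. ]
[ 458.9 -414.9   72. ]
green base top0 [ 0.46636905 -0.49511944  0.        ] [ 0.34313011 -0.51636813  0.        ]
0.05 [ 0.47397952 -0.52141505  0.05      ] [ 0.45930403 -0.51921726  0.05      ] [ 0.46861176 -0.46992609  0.05      ] [ 0.36588104 -0.48426697  0.05      ]
0.08 [ 0.46896803 -0.5091815   0.08      ] [ 0.46281121 -0.49859647  0.08      ] [ 0.47102898 -0.45507743  0.08      ] [ 0.38032829 -0.46773895  0.08      ]
0.1 [ 0.46562703 -0.5010258   0.1       ] [ 0.46514933 -0.48484929  0.1       ] [ 0.47264046 -0.44517832  0.1       ] [ 0.38995978 -0.45672028  0.1       ]
[ 0.46458307 -0.49467386  0.        ] [ 0.3418023  -0.51181366  0.        ]
```

```bash
python3 -m pendant '[[[0.2,-1.2,-2],0,100],[[0,0,-4],0,100],[[0,0,-4],0,100],[[0,0,-2],0,100],[[0,0,-0.5],0,100]]' 35
python3 -m pendant '[[[0,0,0],0,60],[[0,0,0],0,40],[[0,0,0],0,30],[[0,0,0],0,30],[[0,0,0],0,30]]' 35
python3 -m pendant '[[[0,0,0],0,30],[[0,0,1],0,30],[[0,0,3],0,30],[[0,0,4],0,30],[[0,0,0],0,30]]'
```

```text
time: 17.0
ee_pos: [0.4585, -0.4133, 0.0379]
tcp_rot: [0.857, 0.515, -0.0, -0.002]
contact_force: [1.0, 1.3, -0.1]
gripper_width: 0.0856
time: 17.5
ee_pos: [0.4595, -0.4161, 0.0418]
tcp_rot: [0.857, 0.515, 0.0, 0.001]
contact_force: [-1.1, 1.8, 7.2]
gripper_width: 0.0394
time: 18.0
ee_pos: [0.4608, -0.4177, 0.1263]
tcp_rot: [0.857, 0.515, 0.001, 0.004]
contact_force: [0.1, -1.6, 0.6]
gripper_width: 0.0397
```

```bash
python3 -m pendant '[[[1,3.8,2.5],-0.137,30],[[1.2,4.6,0],-0.137,30],[[1.2,4.6,0],-0.137,30],[[1.2,4.6,0],-0.137,30],[[1.2,4.6,0],-0.137,30]]'
python3 -m pendant '[[[1.2,4.6,0],-0.137,30],[[1.2,4.6,0],-0.137,30],[[1.2,4.6,0],-0.139,30],[[0.1,0.6,0],0,30],[[0,0,-3],0,30]]'
python3 -m pendant '[[[0,0,-2],0,30],[[0,0,0],0,30]]'
python3 - <<'E'
from h import *
snap('wrist','w10');print(arm.sense()['ee_pos'],arm.sense()['tcp_rot'])
a=cv2.imread('pics/w10.png')[160:460,160:600]; a=np.clip(a.astype(float)*1.3,0,255).astype(np.uint8)
cv2.imwrite('pics/z12.png',cv2.resize(a,(800,545),interpolation=cv2.INTER_CUBIC))
E
```

```text
time: 18.5
ee_pos: [0.5169, -0.192, 0.1456]
tcp_rot: [0.981, 0.194, 0.0, 0.0]
contact_force: [1.1, 0.1, -1.9]
gripper_width: 0.0397
time: 19.0
ee_pos: [0.5557, -0.0511, 0.1181]
tcp_rot: [1.0, -0.002, 0.003, 0.001]
contact_force: [0.5, -0.3, -1.6]
gripper_width: 0.0394
time: 19.2
ee_pos: [0.5517, -0.0523, 0.0932]
tcp_rot: [1.0, -0.004, -0.002, -0.0]
contact_force: [0.9, -0.0, -0.6]
gripper_width: 0.0397
[ 0.55268593 -0.05252558  0.09475794] [ 9.99991905e-01 -3.88438810e-03 -1.03883817e-03 -1.49870554e-04]
```

View pics/z12.png

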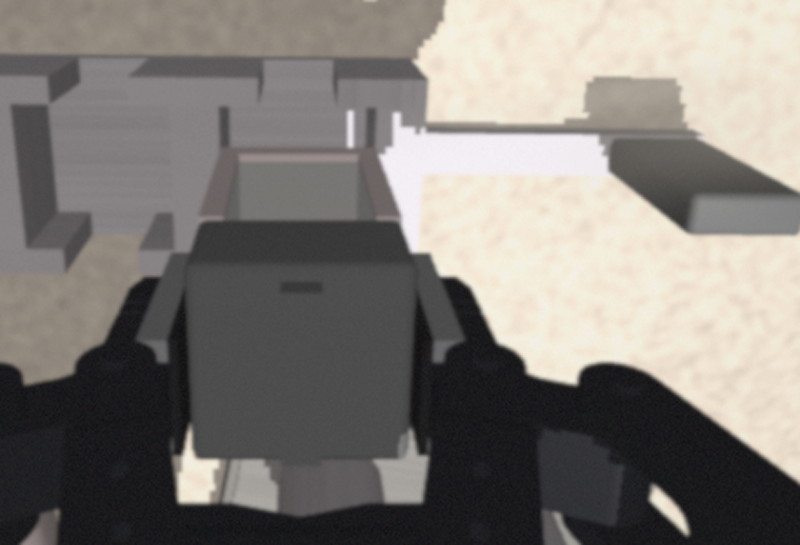

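```bash
python3 - <<'E'
from h import *
w=ld('w10'); b=.0948-.040
f=lambda u,v,z:(pl(w,160+u*.55,160+v*.55,z)*1000).round(1)[:2]
print('cell bottom +x',f(237,151,b),f(375,151,b))
print('pocket +x',f(219,107,.036),f(376,107,.036),'floor',f(229,120,.006),f(366,120,.006))
print('bed +x edge',f(0,78,.036),f(425,78,.036))
b+=.07
print('topfront',f(187,265,b),f(414,265,b),f(195,457,b),f(405,457,b))
E
```

```text
cell bottom +x [570.5 -37. ] [570.2 -72.2]
pocket +x [577.5 -30.7] [577.2 -74.2] floor [566.  -30.3] [565.6 -74.2]
bed +x edge [586.2  28.8] [585.2 -87.4]
topfront [572.4 -34.7] [572.1 -71.8] [534.9 -34.1] [534.5 -71.5]
```

```bash
python3 -m pendant '[[[0.23,0.18,0],-0.005,30],[[0,0,-1.5],0,30],[[0,0,-1],0,30],[[0,0,-1],0,30],[[0,0,0],0,30]]'
```

```text
time: 19.75
ee_pos: [0.5551, -0.0505, 0.0594]
tcp_rot: [1.0, -0.007, -0.001, -0.0]
contact_force: [-0.2, 0.1, -0.6]
gripper_width: 0.0396
```

```bash
python3 -m pendant '[[[0,0,-0.7],0,30],[[0,0,-0.4],0,30],[[0,0,-0.2],0,30],[[0,0,0],0,30]]'
```

```text
time: 20.15
ee_pos: [0.5556, -0.0505, 0.0471]
tcp_rot: [1.0, -0.007, -0.0, -0.0]
contact_force: [0.1, 0.4, -0.7]
gripper_width: 0.0392
```

```bash
python3 -m pendant '[[[0,0,-0.1],0,30],[[0,0,0],0,60],[[0,0,0],0,90],[[0,0,0],0,90],[[0,0,3],0,90]]'
python3 -m pendant '[[[0,0,4],0,90],[[0,-1,4],0.15,100],[[0,-3,0],0.15,100],[[0,-3,0],0.15,100],[[0,-3,0],0.15,100]]'
python3 -m pendant '[[[0,-1.5,0],0.15,100],[[0,0,0],0.15,100],[[0,0,0],0.15,100],[[0,0,0],0.15,100],[[0,0,0],0.15,100]]'
python3 -m pendant '[[[0,0,0],0.15,100],[[0,0,0],0.072,100],[[0,0,0],0,100]]'
python3 - <<'E'
from h import *
snap('wrist','w11');snap('side','s11');print(arm.sense()['ee_pos'],arm.sense()['tcp_rot'])
a=cv2.imread('pics/s11.png')[200:320,280:440]
cv2.imwrite('pics/z13.png',cv2.resize(a,(800,600),interpolation=cv2.INTER_CUBIC))
E
```

```text
time: 20.65
ee_pos: [0.5537, -0.0502, 0.0739]
tcp_rot: [1.0, -0.007, -0.003, -0.0]
contact_force: [-0.5, 0.4, -0.3]
gripper_width: 0.0771
time: 21.15
ee_pos: [0.5557, -0.1515, 0.1568]
tcp_rot: [0.956, 0.292, 0.0, 0.0]
contact_force: [0.1, 0.1, -0.1]
gripper_width: 0.0851
time: 21.65
ee_pos: [0.5556, -0.1655, 0.1563]
tcp_rot: [0.783, 0.622, 0.0, -0.0]
contact_force: [-0.7, -0.0, 0.2]
gripper_width: 0.085
time: 21.95
ee_pos: [0.5556, -0.1655, 0.1564]
tcp_rot: [0.711, 0.703, 0.0, 0.0]
contact_force: [-0.3, 0.2, -0.4]
gripper_width: 0.0853
[ 0.55566518 -0.1655027   0.1563491 ] [7.12175603e-01 7.02001360e-01 5.46461698e-06 3.88608987e-05]
```

View pics/w11.png

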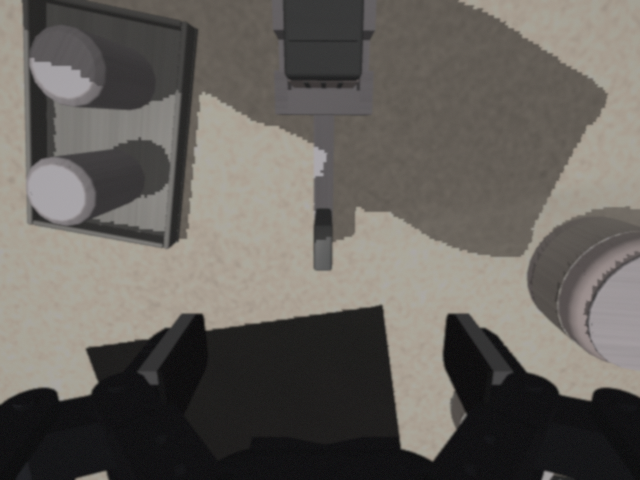

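View pics/z13.png

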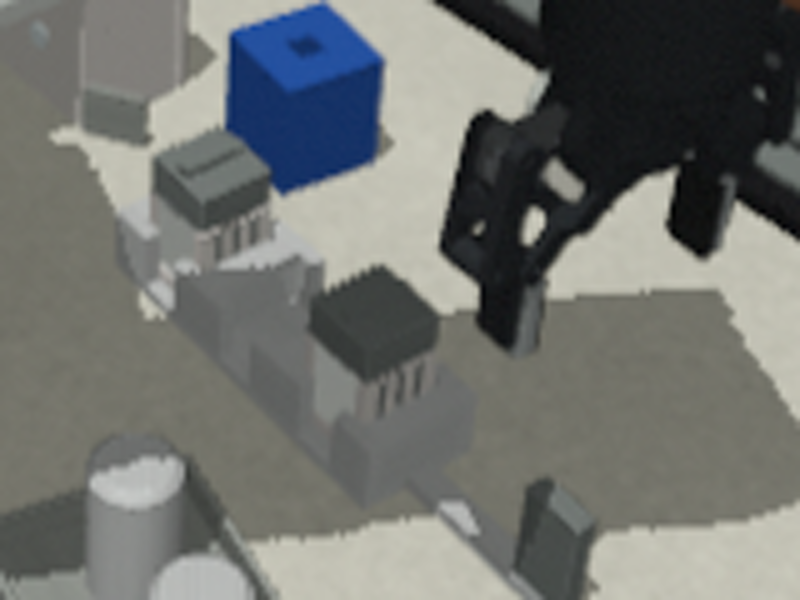

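Both cells stand in the outer pockets with their ribbed faces along the tray, so the clear faces look to the notches. Both blanks stand in the dish. The handle top is at wrist pixel (323,253).

```bash
python3 - <<'E'
from h import *
w=ld('w11')
f=lambda u,v,z:(pl(w,u,v,z)*1000).round(1)[:2]
print('handle',f(314.5,239,.06),f(331.5,239,.06),f(314.5,270,.06),f(331.5,270,.06))
print('bed end', f(278,113,.036),f(371,113,.036), 'side',f(280,0,.036),f(376,0,.036))
t=ld('top0')
z1=lambda u,v,z:(pl(t,155+u/5,165+v/5,z)*1000).round(1)[:2]
print('opening bottom? flares', z1(580,222,0.0))
E
```

```text
handle [ 548.4 -161.3] [ 558.8 -161.4] [ 548.  -181.5] [ 558.6 -181.6]
bed end [526.8 -87.1] [584.1 -87.9] side [530.8 -25.7] [585.7 -26.4]
opening bottom? flares [596.8 170.7]
```

```bash
python3 -m pendant '[[[-0.2,-0.2,-3],0,100],[[0,0,-4],0,100],[[0,0,-4],-0.005,100],[[0,0,-1.6],0,100],[[0,0,-0.3],0,100]]' 40
python3 -m pendant '[[[0,0,0],0,50],[[0,0,0],0,20],[[0,0,0],0,5],[[0,0,0],0,5],[[0,0,0],0,5]]' 50
python3 -m pendant '[[[0,0,0],0,5],[[0,0,0],0,5]]' 50
python3 - <<'E'
from h import *
snap('wrist','w12');
E
```

```text
time: 22.55
ee_pos: [0.5529, -0.1672, 0.0259]
tcp_rot: [0.713, 0.701, -0.001, -0.001]
contact_force: [0.3, 0.2, -0.3]
gripper_width: 0.0853
time: 23.05
ee_pos: [0.554, -0.1676, 0.0279]
tcp_rot: [0.713, 0.701, 0.0, 0.0]
contact_force: [1.2, 0.1, 2.2]
gripper_width: 0.0121
time: 23.25
ee_pos: [0.554, -0.1676, 0.028]
tcp_rot: [0.713, 0.701, 0.0, 0.0]
contact_force: [-1.1, 0.3, 5.0]
gripper_width: 0.0114
```

View pics/w12.png

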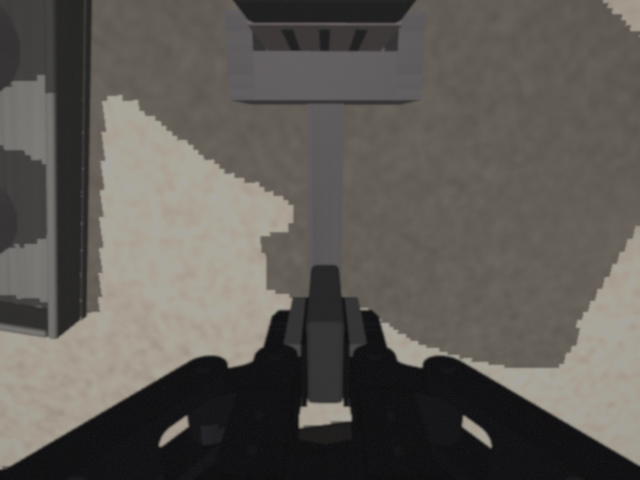

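The handle at (325,340) is gripped. Now I'll align the tray and push.

```bash
python3 -m pendant '[[[-0.1,0.5,0],0.015,5],[[-0.1,0.5,0],0.015,5],[[-0.2,1,0],0.014,5],[[0,1,0],0,5],[[0,0,0],0,5]]'
python3 -m pendant '[[[0,1,0],0,5],[[-0.1,1,0],0,5],[[0,0,0],0,5]]'
python3 - <<'E'
from h import *
snap('top','t13');snap('side','s13');print(arm.sense()['tcp_rot'])
a=cv2.imread('pics/t13.png')[165:285,155:315]
cv2.imwrite('pics/z14.png',cv2.resize(a,(800,600),interpolation=cv2.INTER_CUBIC))
a=cv2.imread('pics/s13.png')[140:260,220:380]
cv2.imwrite('pics/z15.png',cv2.resize(a,(800,600),interpolation=cv2.INTER_CUBIC))
E
```

```text
time: 23.8
ee_pos: [0.55, -0.1365, 0.028]
tcp_rot: [0.697, 0.717, 0.0, 0.0]
contact_force: [0.6, 3.3, 7.2]
gripper_width: 0.0113
time: 24.1
ee_pos: [0.5491, -0.1165, 0.028]
tcp_rot: [0.697, 0.717, 0.0, 0.0]
contact_force: [1.9, 3.8, 7.6]
gripper_width: 0.0117
[6.97089401e-01 7.16983966e-01 5.55000307e-04 2.27055177e-04]
```

View pics/z14.png

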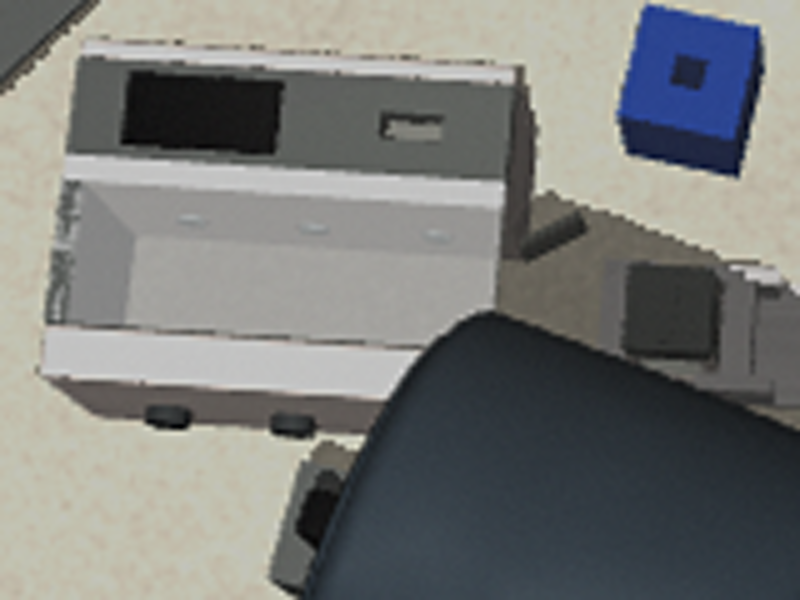

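View pics/z15.png

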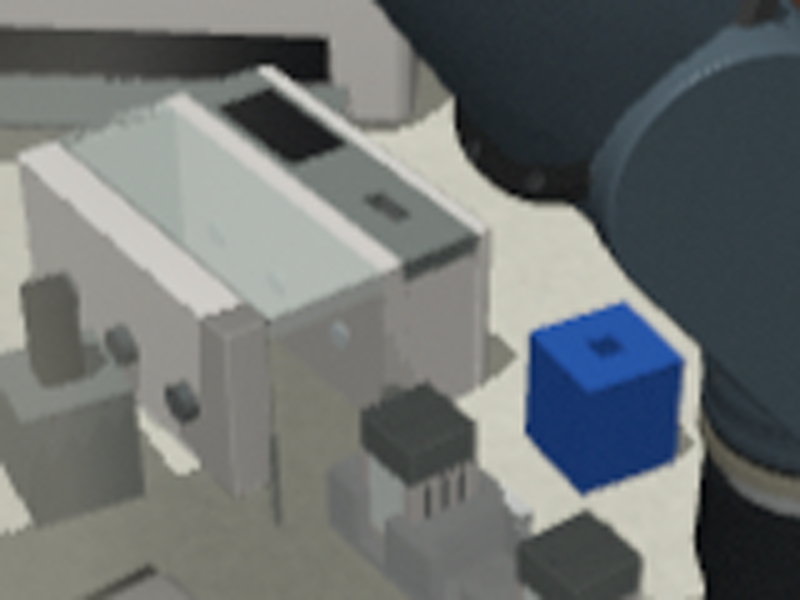

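```bash
python3 - <<'E'
from h import *
t=ld('t13')
z=lambda u,v,h:(pl(t,155+u/5,165+v/5,h)*1000).round(1)[:2]
print('bed front +x corner',z(607,261,.036))
cs=[z(628,265,.076),z(717,270,.076),z(714,357,.076),z(627,352,.076)];print(cs,np.mean(cs,0))
print('opening top',z(502,185,.1),z(505,205,.1))
s=ld('s13')
q=lambda u,v,h:(pl(s,220+u/5,140+v/5,h)*1000).round(1)[:2]
cs=[q(420,385,.076),q(362,428,.076),q(410,484,.076),q(475,436,.076)];print(cs,np.mean(cs,0))
print('opening corners',q(268,322,.1),q(400,268,.1),q(275,525,0))
print('slot',q(387,207,.1),'front',q(488,232,.1))
E
```

```text
bed front +x corner [570.1 151.9]
[array([559.5, 138. ]), array([560.7,  97.3]), array([520.3,  94.8]), array([519.1, 134.3])] [539.9 116.1]
opening top [585.8 196.1] [576.6 193.7]
[array([557.8, 133.7]), array([517.2, 122.7]), array([512.1,  77.4]), array([556.2,  88. ])] [535.825 105.45 ]
opening corners [509.5 188.7] [585.7 189.5] [492.7 163.8]
slot [611.3 237.3] front [639.4 190.1]
```

```bash
python3 -m pendant '[[[0.1,1,0],-0.008,5],[[0,1,0],0,5],[[0,1,0],0,5],[[-0.1,1,0],0,5],[[0,0,0],0,5]]'
python3 -m pendant '[[[0,1,0],0,5],[[0,1,0],0,5],[[0,1,0],0,5],[[0,1,0],0,5],[[-0.1,1,0],0,5]]'
```

```text
time: 24.7
ee_pos: [0.5491, -0.0764, 0.028]
tcp_rot: [0.7, 0.714, 0.0, 0.0]
contact_force: [0.8, 4.9, 7.6]
gripper_width: 0.0117
time: 25.2
ee_pos: [0.5482, -0.0276, 0.028]
tcp_rot: [0.7, 0.714, 0.0, 0.001]
contact_force: [0.8, -8.2, 7.5]
gripper_width: 0.0116
```

```bash
python3 - <<'E'
from h import *
snap('top','t14');s=snap('side','s14')
a=cv2.imread('pics/t14.png')[165:285,155:315]
cv2.imwrite('pics/z16.png',cv2.resize(a,(800,600),interpolation=cv2.INTER_CUBIC))
print(arm.sense()['contact_force'],arm.sense()['ft_torque'])
E
```

```text
[0.77847294 5.23029683 8.60153187] [ 0.7305046  -0.01172725  0.0353894 ]
```

View pics/z16.png

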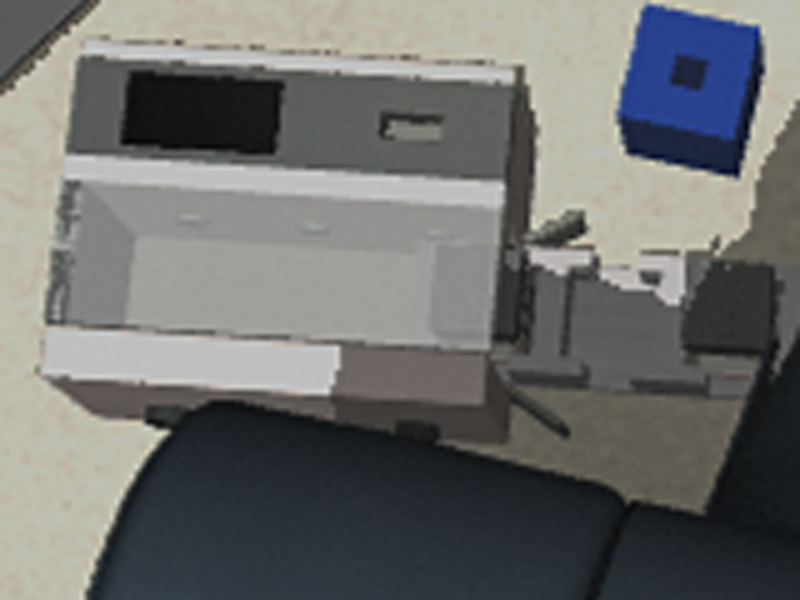

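```bash
python3 -m pendant '[[[0,1,0],0,5],[[0,1,0],0,5],[[0,1,0],0,5],[[-0.1,1,0],0,5],[[0,0,0],0,5]]'
python3 -m pendant '[[[0,1,0],0,5],[[0,1,0],0,5],[[0,1,0],0,5],[[-0.1,1,0],0,5],[[0,0,0],0,5]]'
python3 -m pendant '[[[0,1,0],0,5],[[0,1,0],0,5],[[0,1,0],0,5],[[-0.1,1,0],0,5],[[0,0,0],0,5]]'
```

```text
time: 25.8
ee_pos: [0.547, 0.0136, 0.028]
tcp_rot: [0.7, 0.714, 0.001, 0.0]
contact_force: [0.6, 4.9, 7.8]
gripper_width: 0.0113
time: 26.3
ee_pos: [0.5459, 0.0537, 0.028]
tcp_rot: [0.7, 0.714, 0.001, 0.0]
contact_force: [0.5, 5.3, 7.3]
gripper_width: 0.0115
time: 26.8
ee_pos: [0.5449, 0.0937, 0.028]
tcp_rot: [0.7, 0.714, 0.001, 0.0]
contact_force: [0.3, 4.4, 9.1]
gripper_width: 0.0116
```

```bash
python3 -m pendant '[[[0,0.7,0],0,5],[[0,0.6,0],0,5],[[0,0,0],0,5]]'
python3 -m pendant '[[[0,0.2,0],0,5],[[0,0.2,0],0,5],[[0,0.2,0],0,5],[[0,0,0],0,5]]'
```

```text
time: 27.1
ee_pos: [0.5449, 0.106, 0.028]
tcp_rot: [0.7, 0.714, 0.0, 0.0]
contact_force: [0.0, -0.3, 9.7]
gripper_width: 0.0114
time: 27.5
ee_pos: [0.5449, 0.1113, 0.028]
tcp_rot: [0.7, 0.714, 0.0, 0.001]
contact_force: [-0.3, -5.9, 9.0]
gripper_width: 0.0114
```

```bash
python3 -m pendant '[[[0,0.1,0],0,5],[[0,0.1,0],0,5],[[0,0.1,0],0,5],[[0,0,0],0,5]]'
```

```text
time: 27.9
ee_pos: [0.5449, 0.1141, 0.028]
tcp_rot: [0.7, 0.714, -0.0, 0.001]
contact_force: [-0.3, -7.8, 9.3]
gripper_width: 0.0116
```

```bash
python3 -m pendant '[[[0,0.1,0],0,5],[[0,0.1,0],0,5],[[0,0.1,0],0,5],[[0,0,0],0,5]]'
python3 - <<'E'
from h import *
snap('top','t15');snap('wrist','w15')
a=cv2.imread('pics/t15.png')[165:285,155:315]
cv2.imwrite('pics/z17.png',cv2.resize(a,(800,600),interpolation=cv2.INTER_CUBIC))
E
```

```text
time: 28.3
ee_pos: [0.5449, 0.1149, 0.028]
tcp_rot: [0.7, 0.714, -0.001, 0.001]
contact_force: [-0.8, -28.1, 11.0]
gripper_width: 0.0112
```

View pics/z17.png

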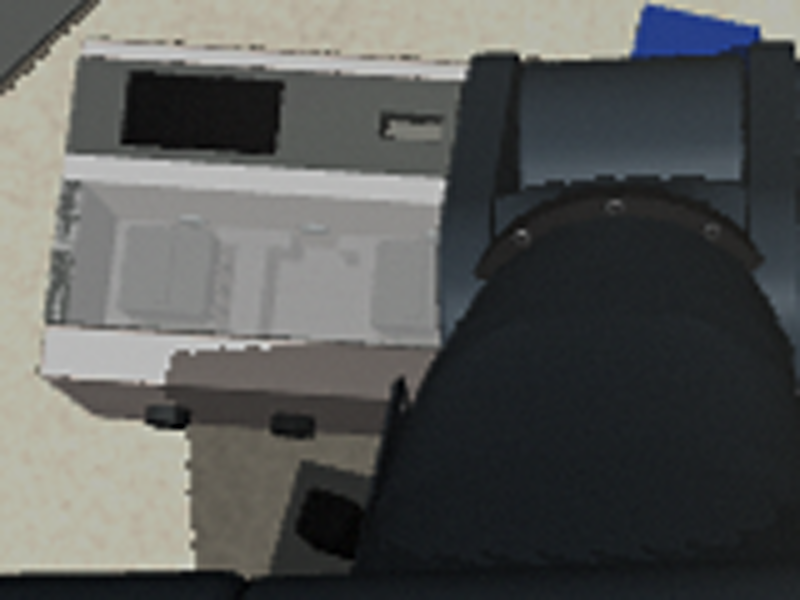

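View pics/w15.png

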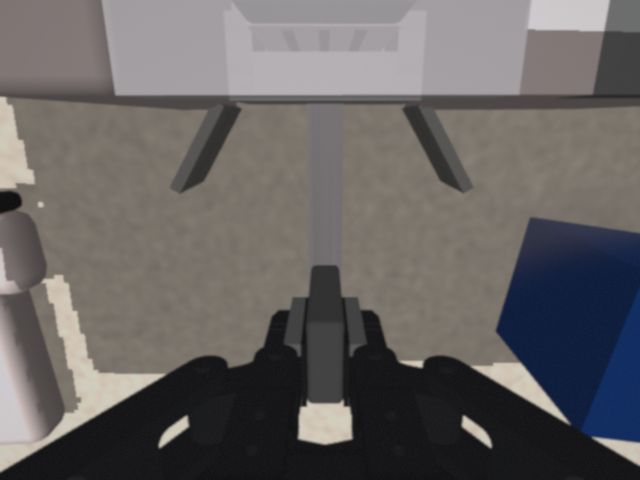

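```bash
python3 - <<'E'
from h import *
t=ld('top0'); w=ld('w15')
z=lambda u,v,h:(pl(t,155+u/5,165+v/5,h)*1000).round(0)[:2]
print('blue top',z(643,5,.066),z(762,30,.066),z(742,132+30,.066),z(622,112,.066))
print(pl(w,530,217,.066),pl(w,497,330,.0), pl(w,580,430,0))
print('probe', pl(w,60,410,.02), pl(w,45,235,.02))
E
```

```text
blue top [687. 145.] [680.  88.] [615.  91.] [634. 149.]
[0.5965123  0.16513918 0.066     ] [0.6248004  0.09589594 0.        ] [0.67523109 0.03983116 0.        ]
probe [0.42802758 0.06392737 0.02      ] [0.43615931 0.14426378 0.02      ]
```

```bash
python3 -m pendant '[[[0,-0.1,0],0,5],[[0,0,0],0,30],[[0,0,0],0,50],[[0,0,0],0,50]]'
python3 -m pendant '[[[0,0,2],0,50],[[0,0,4],0,50],[[0,0,5],0,50],[[0,0,5],0,50],[[0,0,4],0,50]]'
python3 - <<'E'
from h import *
snap('wrist','w16')
print(arm.sense()['ee_pos'])
E
```

```text
time: 28.8
ee_pos: [0.5443, 0.1169, 0.0271]
tcp_rot: [0.7, 0.714, -0.0, -0.0]
contact_force: [0.4, 0.2, -0.8]
gripper_width: 0.0429
time: 29.3
ee_pos: [0.5446, 0.1169, 0.2301]
tcp_rot: [0.7, 0.714, 0.001, 0.0]
contact_force: [0.2, -0.4, -1.1]
gripper_width: 0.043
[0.54694765 0.11729191 0.23615916]
```

View pics/w16.png

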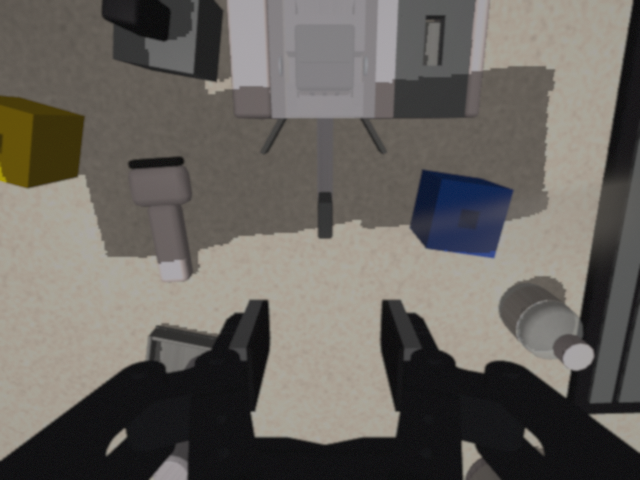

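```bash
python3 - <<'E'
from h import *
w=ld('w16')
f=lambda u,v,z:(pl(w,u,v,z)*1000).round(1)[:2]
print('face',f(235,118,.1),f(472,118,.1),'handle',f(325,193,.06),f(325,238,.06))
print('slot rim',f(425,14,.1),f(445,14,.1),f(425,66,.1),f(445,66,.1))
E
```

```text
face [484.9 191.1] [636.9 193.8] handle [543.7 136.9] [544.3 100.6]
slot rim [601.4 252.6] [613.4 252.9] [604. 224.] [616.4 224.2]
```

```bash
python3 -m pendant '[[[-3,3.5,0],-0.05,100],[[-3,3.5,0],-0.05,100],[[-3,3.5,0],-0.05,100],[[-3,3.3,0],-0.05,100],[[0,0,0],0,100]]'
python3 - <<'E'
from h import *
snap('wrist','w17')
print(arm.sense()['ee_pos'],arm.sense()['tcp_rot'])
E
```

```text
time: 29.85
ee_pos: [0.4214, 0.2574, 0.227]
tcp_rot: [0.767, 0.641, -0.0, -0.001]
contact_force: [0.2, -0.2, 0.1]
gripper_width: 0.0856
[0.4230325  0.25610258 0.22705657] [ 7.66888018e-01  6.41780883e-01 -2.02974559e-04 -1.57694680e-04]
```

View pics/w17.png

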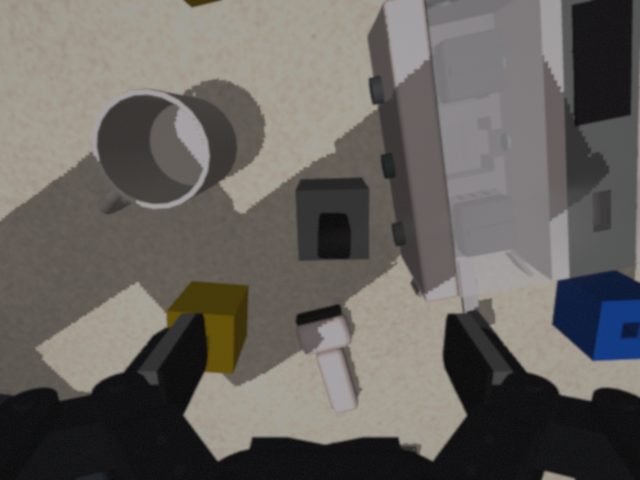

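```bash
python3 - <<'E'
from h import *
a=cv2.imread('pics/w17.png')
b=np.clip(a[170:270,285:385].astype(float)*3,0,255).astype(np.uint8)
c=np.clip(a[170:270,560:640].astype(float)*2,0,255).astype(np.uint8)
cv2.imwrite('pics/z18.png',np.hstack([cv2.resize(b,(440,440),interpolation=cv2.INTER_CUBIC),cv2.resize(c,(352,440),interpolation=cv2.INTER_CUBIC)]))
E
```

```text
(no output)
```

View pics/z18.png

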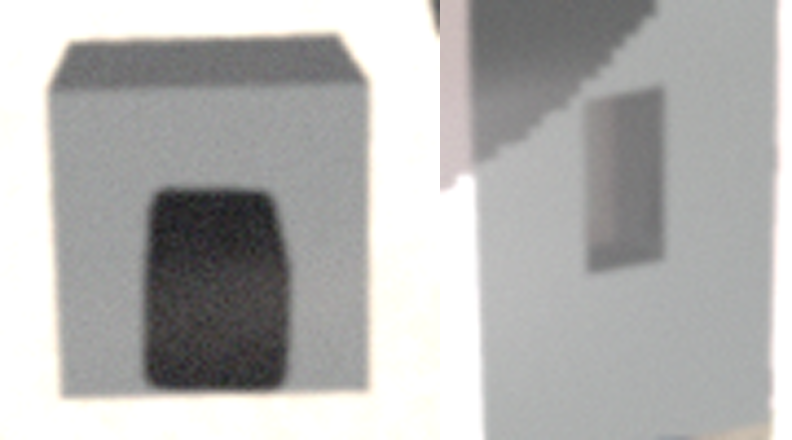

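```bash
python3 - <<'E'
from h import *
w=ld('w17')
b=lambda u,v,z:(pl(w,285+u/4.4,170+v/4.4,z)*1000).round(1)[:2]
c=lambda u,v,z:(pl(w,560+(u-440)/4.4,170+v/4.4,z)*1000).round(1)[:2]
S=[b(48,88,.066),b(368,85,.066),b(368,390,.066),b(62,397,.066)];print('stand',S,np.mean(S,0))
G=[b(146,268,.116),b(289,268,.116),b(283,388,.116),b(148,388,.116)];print('grip',G,np.mean(G,0),'bottom front',b(152,190,.066),b(268,190,.066))
L=[c(587,98,.1),c(663,88,.1),c(663,260,.1),c(587,272,.1)];print('slot',L,np.mean(L,0))
E
```

```text
stand [array([403.2, 284.7]), array([457. , 275.4]), array([448.8, 221.1]), array([394.5, 229.6])] [425.875 252.7  ]
grip [array([417.1, 263.5]), array([437.7, 259.7]), array([433.9, 241.5]), array([414. , 245.1])] [425.675 252.45 ] bottom front [417.4 264. ] [437.2 260.4]
slot [array([601.6, 252.7]), array([612.9, 252.2]), array([613.5, 224.8]), array([601.9, 224.9])] [607.475 238.65 ]
```

```bash
python3 - <<'E'
from h import *
w=ld('w17'); print(pl(w,152,148,.09), pl(w,180,285,.066),pl(w,250,285,.066), pl(w,235,370,0))
E
python3 -m pendant '[[[0.27,-0.36,-3],0,100],[[0,0,-3],0,100],[[0,0,-3],0,100],[[0,0,0],0,100]]' 40
python3 - <<'E'
from h import *
snap('wrist','w18')
print(arm.sense()['ee_pos'],arm.sense()['tcp_rot'])
E
```

```text
[0.31616354 0.33328824 0.09      ] [0.29586213 0.22599944 0.066     ] [0.3514206  0.21591947 0.066     ] [0.29561488 0.10014267 0.        ]
time: 30.3
ee_pos: [0.426, 0.2495, 0.1341]
tcp_rot: [0.768, 0.64, -0.003, -0.001]
contact_force: [-0.4, 0.3, 0.2]
gripper_width: 0.0855
[0.42707238 0.25010284 0.13623814] [ 7.68185054e-01  6.40225670e-01 -1.63120071e-03 -3.92719020e-04]
```

View pics/w18.png

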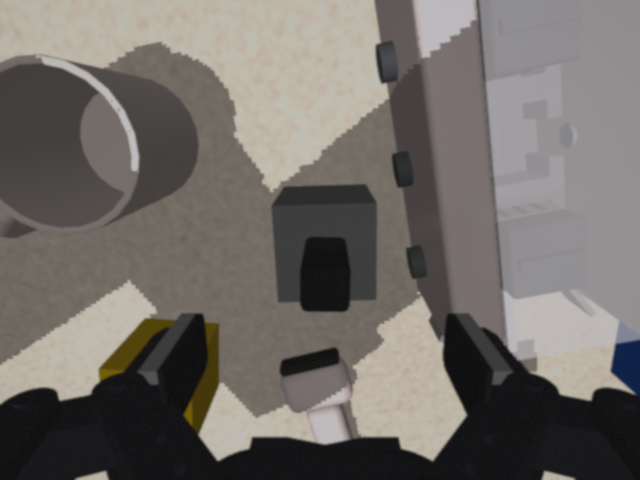

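The pin grip at (325,275) is centred between the fingers. The reader wall is close on the +x side, so I'll narrow the jaws before going down.

```bash
python3 -m pendant '[[[-0.1,0.2,0],0,50],[[0,0,0],0,50],[[0,0,0],0,50]]' 40
python3 -m pendant '[[[0,0,-2],0,50],[[0,0,-2],0,50],[[0,0,-1.7],0,50],[[0,0,-0.3],0,50],[[0,0,0],0,50]]'
```

```text
time: 30.65
ee_pos: [0.4269, 0.2532, 0.1385]
tcp_rot: [0.768, 0.64, 0.001, 0.0]
contact_force: [-0.2, -0.2, 0.2]
gripper_width: 0.0442
time: 31.15
ee_pos: [0.4265, 0.253, 0.0776]
tcp_rot: [0.768, 0.64, -0.0, 0.0]
contact_force: [0.1, 1.0, -0.4]
gripper_width: 0.0427
```

```bash
python3 -m pendant '[[[0,0,0],0,30],[[0,0,0],0,15],[[0,0,0],0,15],[[0,0,0],0,15],[[0,0,0],0,15]]' 50
python3 -m pendant '[[[0,0,0.5],0,15],[[0,0,1.5],0,15],[[0,0,3],0,15],[[0,0,3],0,15],[[0,0,0],0,15]]'
```

```text
time: 31.65
ee_pos: [0.4269, 0.2532, 0.0784]
tcp_rot: [0.768, 0.64, 0.001, 0.0]
contact_force: [-1.9, -0.7, 7.3]
gripper_width: 0.0215
time: 32.15
ee_pos: [0.428, 0.2538, 0.1611]
tcp_rot: [0.768, 0.64, 0.003, 0.001]
contact_force: [0.3, -0.1, -1.4]
gripper_width: 0.0212
```

```bash
python3 -m pendant '[[[0,0,3],0,15],[[0,0,1],0,15],[[3.6,-0.3,0],0,15],[[3.6,-0.3,0],0,15],[[3.6,-0.3,0],0.05,15]]'
python3 -m pendant '[[[3.6,-0.3,0],0.08,15],[[3.6,-0.2,0],0.08,15],[[0,0,0],0,15]]'
python3 - <<'E'
from h import *
snap('wrist','w19');snap('side','s19')
print(arm.sense()['ee_pos'],arm.sense()['tcp_rot'])
E
```

```text
time: 32.65
ee_pos: [0.5355, 0.2437, 0.1968]
tcp_rot: [0.752, 0.66, -0.0, -0.0]
contact_force: [-0.0, 0.6, -0.3]
gripper_width: 0.0217
time: 32.95
ee_pos: [0.6092, 0.238, 0.1957]
tcp_rot: [0.696, 0.718, 0.0, 0.0]
contact_force: [-0.2, 0.0, -0.8]
gripper_width: 0.0214
[0.60612939 0.23862857 0.19590511] [ 6.97250361e-01  7.16827157e-01 -7.39940536e-04 -4.61953488e-04]
```

View pics/w19.png

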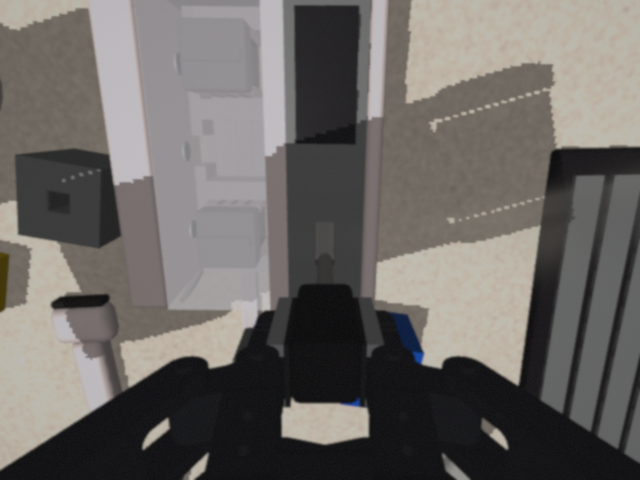

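View pics/s19.png

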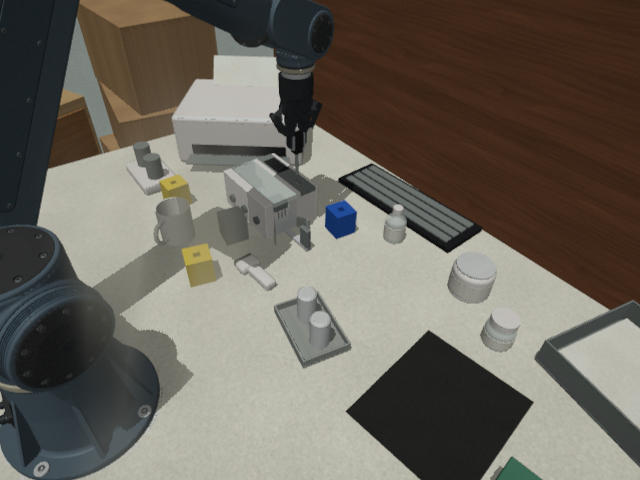

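```bash
python3 -m pendant '[[[0.1,0,-0.8],0,15],[[0,0,-0.7],0,15],[[0,0,0],0,15]]'
python3 - <<'E'
from h import *
snap('wrist','w20');snap('side','s20')
print(arm.sense()['ee_pos'],arm.sense()['tcp_rot'])
a=cv2.imread('pics/w20.png')[180:300,260:400]
b=cv2.imread('pics/s20.png')[120:220,250:350]
f=lambda x,h:cv2.resize(np.clip(x.astype(float)*2.5,0,255).astype(np.uint8),(int(x.shape[1]*h/x.shape[0]),h),interpolation=cv2.INTER_CUBIC)
cv2.imwrite('pics/z20.png',f(a,600));cv2.imwrite('pics/z21.png',f(b,600))
E
```

```text
time: 33.35
ee_pos: [0.6062, 0.2389, 0.1809]
tcp_rot: [0.697, 0.717, -0.001, -0.001]
contact_force: [-0.7, 0.1, -0.1]
gripper_width: 0.0212
[0.60692854 0.23906101 0.18216443] [ 6.96718993e-01  7.17344128e-01 -1.77405609e-04 -1.23077595e-04]
```

View pics/z20.png

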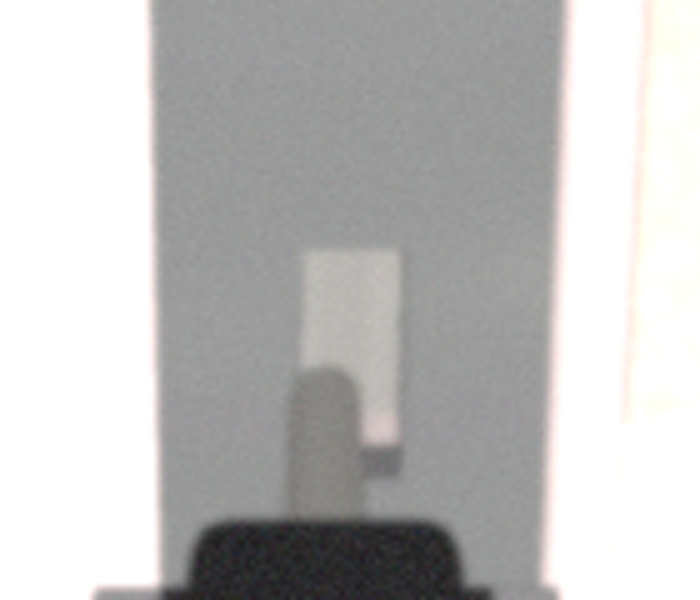

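View pics/z21.png

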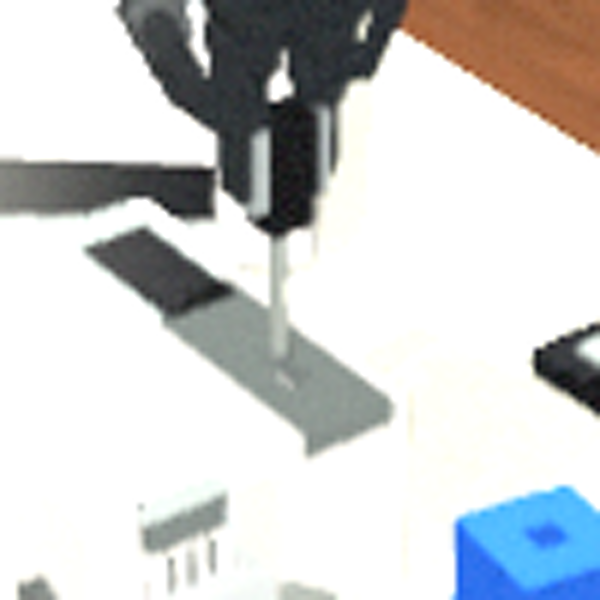

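```bash
python3 - <<'E'
from h import *
w=ld('w20')
f=lambda u,v,z:(pl(w,260+u/5,180+v/5,z)*1000).round(1)[:2]
zt=.18216-.0724
print('tip',zt,f(325,398,zt),'far edge',f(325,365,zt),f(290,398,zt),f(360,398,zt))
L=[f(302,248,.1),f(402,248,.1),f(402,475,.1)];print('slot',L,(L[0]+L[2])/2)
print(proj(w,[.6069,.2391,zt]))
E
```

```text
tip 0.10975999999999998 [605.1 238.4] far edge [605.  242.3] [601.2 238.3] [609.  238.5]
slot [array([602.1, 253. ]), array([613.4, 253.3]), array([614.5, 225.7])] [608.3  239.35]
[328.24943213 258.52091131]
```

```bash
python3 -m pendant '[[[0.32,0.1,0],0,15],[[0,0,-0.5],0,15],[[0,0,0],0,15],[[0,0,0],0,15]]'
python3 - <<'E'
from h import *
w=snap('wrist','w21'); e=arm.sense()['ee_pos']
print(e)
a=cv2.imread('pics/w21.png')[180:300,260:400]
f=lambda x,h:cv2.resize(np.clip(x.astype(float)*2.5,0,255).astype(np.uint8),(int(x.shape[1]*h/x.shape[0]),h),interpolation=cv2.INTER_CUBIC)
cv2.imwrite('pics/z22.png',f(a,600))
E
```

```text
time: 33.85
ee_pos: [0.6105, 0.2398, 0.1771]
tcp_rot: [0.697, 0.717, -0.0, -0.0]
contact_force: [0.5, -0.0, -0.4]
gripper_width: 0.0215
[0.61052247 0.23991178 0.17723215]
```

View pics/z22.png

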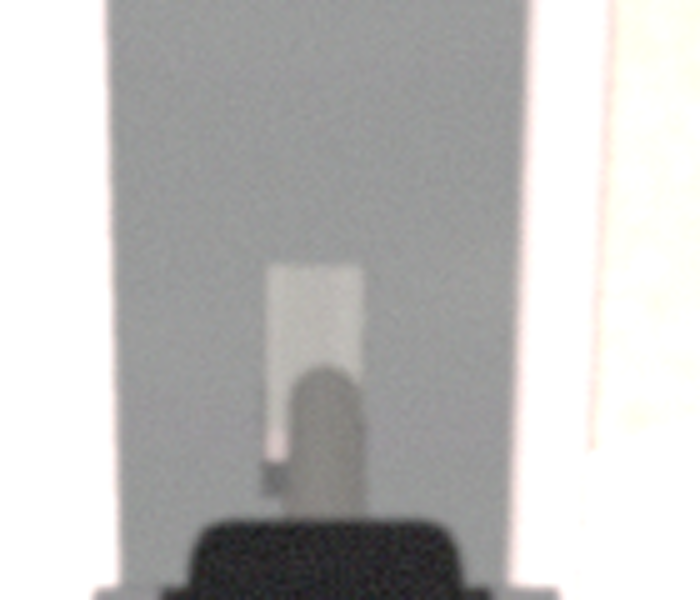

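```bash
python3 -m pendant '[[[-0.13,0,0],0,15],[[0,0,-0.3],0,15],[[0,0,0],0,15],[[0,0,0],0,15]]'
python3 - <<'E'
from h import *
w=snap('wrist','w22'); e=arm.sense()['ee_pos']
print(e)
a=cv2.imread('pics/w22.png')[180:300,260:400]
f=lambda x,h:cv2.resize(np.clip(x.astype(float)*2.5,0,255).astype(np.uint8),(int(x.shape[1]*h/x.shape[0]),h),interpolation=cv2.INTER_CUBIC)
cv2.imwrite('pics/z23.png',f(a,600))
E
```

```text
time: 34.3
ee_pos: [0.6092, 0.2399, 0.1742]
tcp_rot: [0.697, 0.717, -0.0, -0.0]
contact_force: [-0.5, -0.5, 0.2]
gripper_width: 0.0211
[0.60925123 0.23994019 0.17426476]
```

View pics/z23.png

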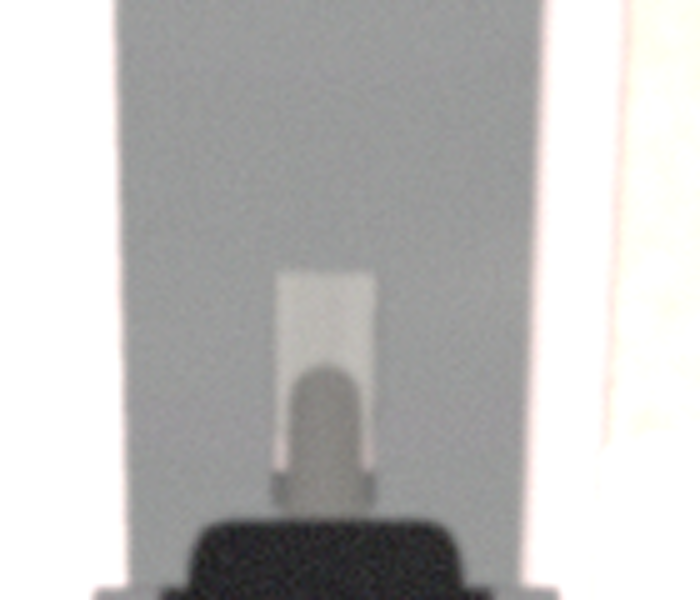

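The rod tip at (325,258) is centred in the slot.

```bash
python3 -m pendant '[[[0,0,-0.5],0,15],[[0,0,-0.5],0,15],[[0,0,0],0,15]]' 60
python3 -m pendant '[[[0,0,-0.7],0,15],[[0,0,-0.7],0,15],[[0,0,-0.5],0,15],[[0,0,0],0,15]]'
python3 -m pendant '[[[0,0,-0.2],0,15],[[0,0,-0.2],0,15],[[0,0,-0.2],0,15],[[0,0,0],0,15]]'
```

```text
time: 34.65
ee_pos: [0.6088, 0.2398, 0.1632]
tcp_rot: [0.697, 0.717, -0.001, -0.0]
contact_force: [-0.2, 0.1, -1.2]
gripper_width: 0.021
time: 35.05
ee_pos: [0.6088, 0.2398, 0.1442]
tcp_rot: [0.697, 0.717, -0.001, -0.0]
contact_force: [-0.1, -0.9, -1.8]
gripper_width: 0.0211
time: 35.45
ee_pos: [0.6094, 0.24, 0.1394]
tcp_rot: [0.697, 0.717, 0.0, 0.0]
contact_force: [0.7, -0.1, -0.4]
gripper_width: 0.0213
```

```bash
python3 -m pendant '[[[0,0,-0.2],0,15],[[0,0,-0.1],0,15],[[0,0,0],0,15]]'
python3 -m pendant '[[[0,0,-0.1],0,15],[[0,0,-0.1],0,15],[[0,0,0],0,15]]'
```

```text
time: 35.75
ee_pos: [0.6094, 0.24, 0.1363]
tcp_rot: [0.697, 0.717, 0.0, 0.0]
contact_force: [0.6, 0.0, 1.5]
gripper_width: 0.0211
time: 36.05
ee_pos: [0.6094, 0.24, 0.1344]
tcp_rot: [0.697, 0.717, 0.0, 0.0]
contact_force: [-0.7, 0.4, 2.9]
gripper_width: 0.0216
```

```bash
python3 -m pendant '[[[0,0,-0.1],0,15],[[0,0,-0.1],0,15],[[0,0,0],0,15],[[0,0,0],0,15]]'
python3 -m pendant '[[[0,0,-0.1],0,15],[[0,0,-0.1],0,15],[[0,0,0],0,15],[[0,0,0],0,15]]'
```

```text
time: 36.45
ee_pos: [0.6096, 0.2401, 0.1341]
tcp_rot: [0.697, 0.717, 0.001, 0.0]
contact_force: [-4.8, -1.3, 16.2]
gripper_width: 0.0211
time: 36.85
ee_pos: [0.6099, 0.2402, 0.1338]
tcp_rot: [0.697, 0.717, 0.001, 0.001]
contact_force: [-9.4, -3.1, 31.2]
gripper_width: 0.0216
```

The hard stop came at TCP z 0.134 (tip about 0.062) with the force rising to 31 N, so the tab is fully down. Next I'll withdraw and return the pin.

```bash
python3 -m pendant '[[[0,0,0.4],0,15],[[0,0,1],0,15],[[0,0,2],0,15],[[0,0,2],0,15],[[0,0,1.5],0,15]]'
python3 -m pendant '[[[-0.5,0,0],0,15],[[-3.5,0.3,0],-0.08,15],[[-3.5,0.3,0],-0.08,15],[[-3.5,0.3,0],-0.05,15],[[-3.6,0.3,0],0,15]]'
python3 -m pendant '[[[-3.5,0.2,0],0,15],[[0,0,0],0,15],[[0,0,0],0,15]]'
python3 - <<'E'
from h import *
w=snap('wrist','w23'); print(arm.sense()['ee_pos'],arm.sense()['tcp_rot'])
E
```

```text
time: 37.35
ee_pos: [0.6094, 0.24, 0.2004]
tcp_rot: [0.697, 0.717, 0.0, 0.0]
contact_force: [0.0, 0.6, -0.6]
gripper_width: 0.0213
time: 37.85
ee_pos: [0.4611, 0.2516, 0.1981]
tcp_rot: [0.769, 0.64, -0.001, -0.0]
contact_force: [0.7, -0.1, -0.0]
gripper_width: 0.0214
time: 38.15
ee_pos: [0.4276, 0.2539, 0.1989]
tcp_rot: [0.768, 0.641, -0.0, -0.0]
contact_force: [0.6, 0.5, -0.4]
gripper_width: 0.0216
[0.42831357 0.25392127 0.19897725] [ 7.68027960e-01  6.40416308e-01 -6.95995995e-05  1.34259106e-05]
```

View pics/w23.png

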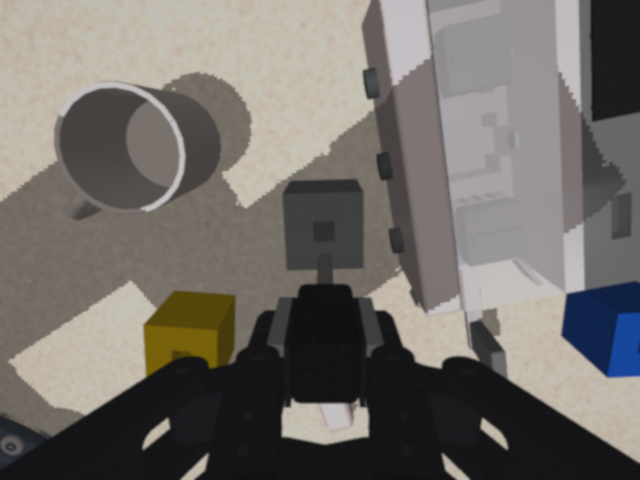

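```bash
python3 -m pendant '[[[-0.1,-0.1,-2],0,15],[[0,0,-2],0,15],[[0,0,-1],0,15],[[0,0,-0.2],0,15],[[0,0,0],0,15]]'
python3 - <<'E'
from h import *
w=snap('wrist','w24'); print(arm.sense()['ee_pos'],arm.sense()['tcp_rot'])
a=cv2.imread('pics/w24.png')[180:300,260:400]
f=lambda x,h:cv2.resize(np.clip(x.astype(float)*3.5,0,255).astype(np.uint8),(int(x.shape[1]*h/x.shape[0]),h),interpolation=cv2.INTER_CUBIC)
cv2.imwrite('pics/z24.png',f(a,600))
E
```

```text
time: 38.7
ee_pos: [0.4277, 0.2529, 0.1473]
tcp_rot: [0.768, 0.64, -0.0, -0.0]
contact_force: [0.3, -0.6, -0.5]
gripper_width: 0.0215
[0.42779677 0.2530329  0.14777075] [7.68200134e-01 6.40209678e-01 3.41369740e-04 8.10303810e-05]
```

View pics/z24.png

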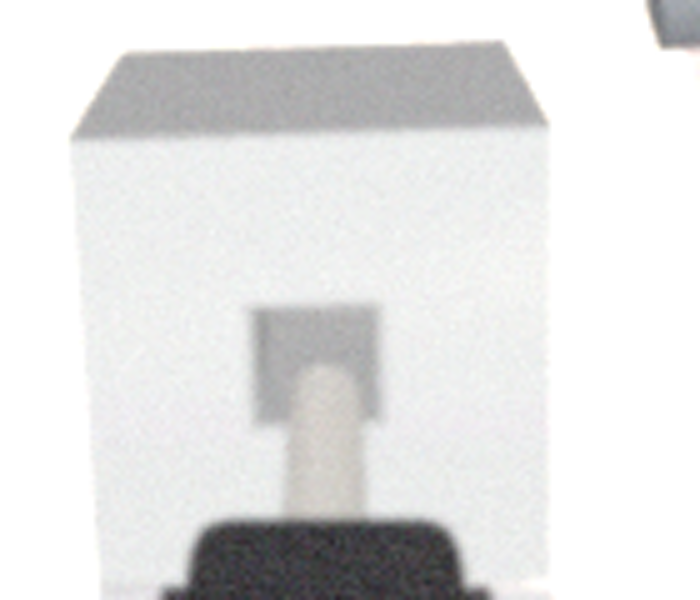

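```bash
python3 - <<'E'
from h import *
w=ld('w24')
f=lambda u,v,z:(pl(w,260+u/5,180+v/5,z)*1000).round(1)[:2]
zt=.1476-.0724
print('tip far edge',f(326,362,zt),'side',f(293,395,zt),f(360,395,zt))
L=[f(252,307,.066),f(380,304,.066),f(384,420,.066),f(252,424,.066)];print(L,np.mean(L,0))
E
```

```text
tip far edge [427.6 256.2] side [423.3 253.1] [430.6 251.7]
[array([419.9, 261.3]), array([434.4, 259. ]), array([432.4, 245. ]), array([417.2, 247.3])] [425.975 253.15 ]
```

```bash
python3 -m pendant '[[[-0.09,0.07,0],0,15],[[0,0,-1.5],0,15],[[0,0,-1.5],0,15],[[0,0,0],0,15]]'
python3 -m pendant '[[[0,0,-1.5],0,15],[[0,0,-1.2],0,15],[[0,0,-0.8],0,15],[[0,0,-0.3],0,15],[[0,0,0],0,15]]'
```

```text
time: 39.15
ee_pos: [0.4258, 0.2534, 0.1165]
tcp_rot: [0.768, 0.64, -0.001, -0.0]
contact_force: [0.1, -0.7, -1.2]
gripper_width: 0.0214
time: 39.65
ee_pos: [0.4263, 0.2536, 0.0792]
tcp_rot: [0.768, 0.64, -0.0, -0.0]
contact_force: [0.3, 0.5, 0.3]
gripper_width: 0.0214
```

```bash
python3 -m pendant '[[[0,0,-0.1],0,15],[[0,0,0],0,15],[[0,0,0],0,40],[[0,0,0],0,50],[[0,0,0],0,50]]'
python3 -m pendant '[[[0,0,1],0,50],[[0,0,3],0,50],[[0,0,5],0,50],[[0,0,5],0,50],[[-2,-5,2],0,50]]'
python3 -m pendant '[[[0,-5,0],0,50],[[0,-5,0],0,50],[[0,-5,0],0,50],[[0,-5,0],0,50],[[0,-3,0],0,50]]'
python3 -m pendant '[[[0,-5,0],0,50],[[0,-5,0],0,50],[[0,0,0],0,50]]'
python3 - <<'E'
from h import *
snap('top','t25');snap('side','s25')
a=cv2.imread('pics/t25.png')[165:285,155:315]
cv2.imwrite('pics/z25.png',cv2.resize(a,(800,600),interpolation=cv2.INTER_CUBIC))
a=cv2.imread('pics/s25.png')[140:260,210:370]
cv2.imwrite('pics/z26.png',cv2.resize(a,(800,600),interpolation=cv2.INTER_CUBIC))
E
```

```text
time: 40.15
ee_pos: [0.4264, 0.2537, 0.0784]
tcp_rot: [0.768, 0.64, 0.0, 0.0]
contact_force: [0.4, -0.5, 0.8]
gripper_width: 0.0427
time: 40.65
ee_pos: [0.4116, 0.2125, 0.2411]
tcp_rot: [0.767, 0.641, 0.004, 0.001]
contact_force: [0.1, -1.7, -0.3]
gripper_width: 0.0424
time: 41.15
ee_pos: [0.4085, -0.0226, 0.2366]
tcp_rot: [0.769, 0.64, 0.0, 0.001]
contact_force: [1.0, 0.4, 0.8]
gripper_width: 0.043
time: 41.45
ee_pos: [0.4087, -0.1245, 0.2365]
tcp_rot: [0.77, 0.638, -0.0, 0.001]
contact_force: [0.8, 0.5, 0.4]
gripper_width: 0.0426
```

View pics/z25.png

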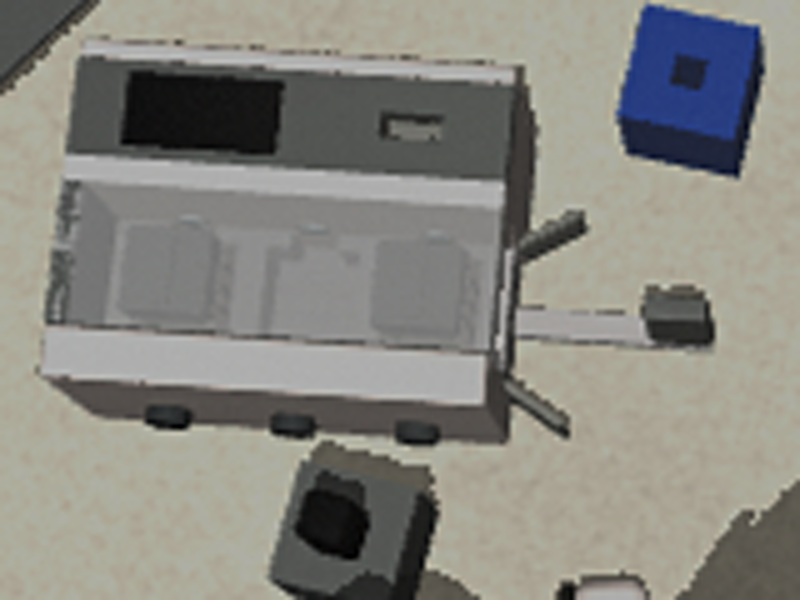

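View pics/z26.png

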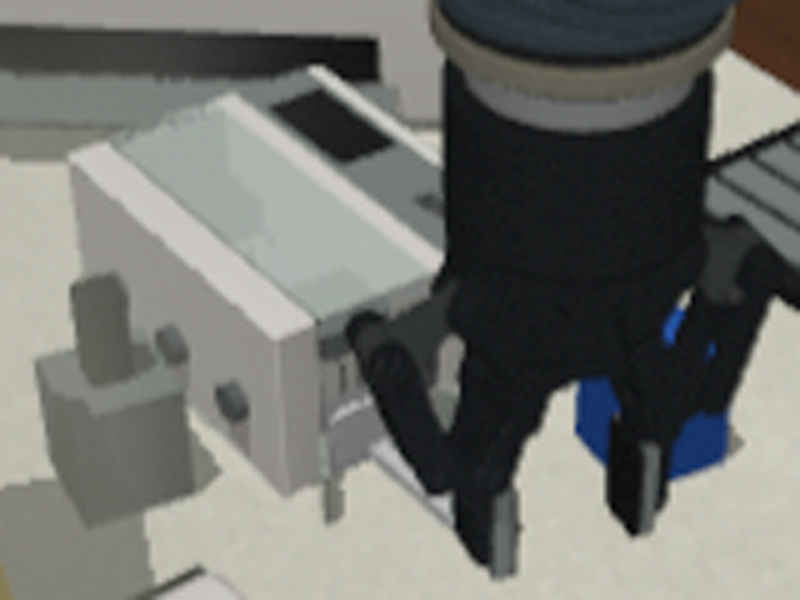

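View pics/t25.png

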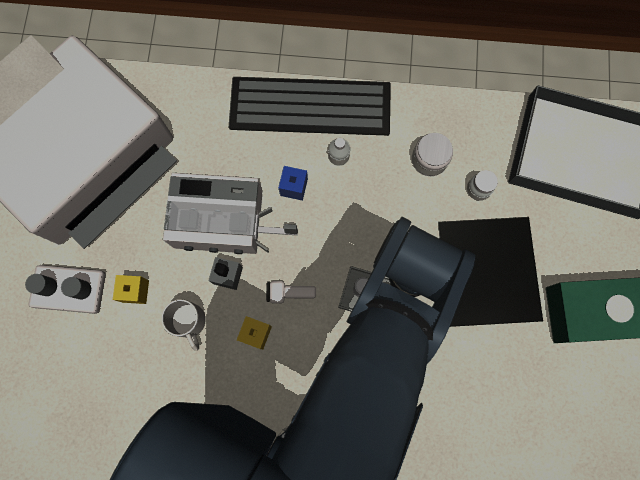

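View pics/s25.png

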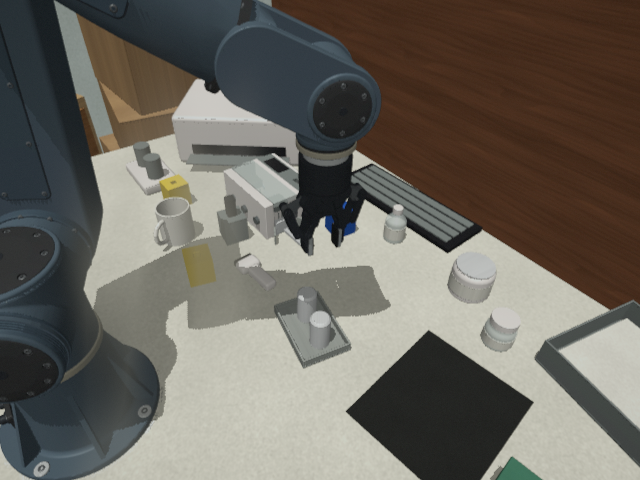

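```bash
python3 - <<'E'
from h import *
t=ld('t25'); z=lambda u,v,h:(pl(t,155+u/5,165+v/5,h)*1000).round(1)[:2]
print('handle top',z(648,295,.06),z(712,315,.06),'bed end base',z(519,311,0),'reader base',z(510,440,0),z(535,135,0))
print(arm.hand_in())
E
```

```text
handle top [550.  128.9] [543.2  98.6] bed end base [550.3 195.2] reader base [487.2 192.5] [638.5 197.2]
the job is handed in; nothing more can be done
None
```

The job is done and handed in at about 41.5 s of robot time. No verdict was reported.

- **Blanks:** Both are standing in the steel dish, seen in the last side picture.
- **Cells:** There were two. They stand in the pockets nearest to and farthest from the handle, with their ribbed faces along the tray, so the clear faces look to the notches. The middle pocket is empty.
- **Tray:** I pushed it until it met the end stop, with the push force rising to 28 N. In the last top picture the bed end is level with the reader's face (y 195 against about 192 to 197 mm). The handle sits about 77 mm outside the face against the nominal 78, which is within measuring error.
- **Lock tab:** I pressed it with the pin to a hard stop, with the tip about 62 mm above the table as expected and the force rising to 31 N. Only about 3 N showed during the travel, a little under the stated 4 N. At the stop there was also about 9 N of sideways force.
- **Pin:** It is back upright in the grey stand, and the gripper is clear of everything.

None of my checks failed, and the bystanders and look-alikes look unmoved. I saw no sign that the tray had been knocked. My first slot reading from the top camera was about 6 mm off; I had marked the slot's far edge instead of its middle. I corrected it from close wrist pictures before inserting the pin.

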